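# Fold up the drop front and hold the glued block under the ratchet clamp

### The job

A maple block has just been glued onto the drop front of the small pine cabinet. Fold the hanging front fully up shut with the gripper, not with the clamp, then pump the two squeeze levers of the ratchet clamp until its sprung pad presses on the block, and finish still holding the levers squeezed, with the pad's spring about half pressed in: never let the spring go fully home. Leave the other things on the bench alone.

Things in the scene. Friction and masses are not known exactly. Their poses are not given: they have to be found in the camera images.
- grip (a point): Where to squeeze the clamp: midway between its two upright black levers, 165 mm above the bench. Axes of the clamp, which is fixed to the bench: +x is its push direction (level, towards the cabinet), z up. The levers stand one behind the other along x; rest: 58 mm over their outer faces at this height, 65 mm at the top; fully squeezed: parallel, 36 mm. The rest of it is at most 101 mm high.
- lever_rear: The black squeeze lever at the clamp's -x side, 12 mm thick, 24 mm wide across y, top 185 mm above the bench; origin at its pivot, 85 mm above the bench, z along the lever. The two levers are geared and close evenly about the grip point; a spring (3 to 5 N) opens them when let go.
- lever_front: The black squeeze lever at the clamp's +x side (nearer the cabinet), same size; origin at its pivot, 85 mm above the bench, z along the lever.
- ram (a joint): How far the two levers are squeezed together at grip height, m: 0 open, 0.022 fully squeezed.
- bar (a joint): Travel of the clamp's toothed bar, m: 0 at the start, up to 0.120. Squeezing pushes it forward as far as the levers close, up to 22 mm a stroke; on opening, a 4 N brake keeps it there while the pawl slips back over the 8 mm teeth: a full stroke gains 16 to 24 mm. The brake cannot hold the pad's spring: pressure lasts only while squeezed. Pad force is one finger's force less 6 to 9 N.
- pad_face: Round rubber pad, 36 mm across and 8 mm thick, at the front end of the clamp's bar, centre 55 mm above the bench; origin at the centre of its back, +x the push direction, so its face is 8 mm ahead. At the start the face is 115 mm ahead of the grip point. It stands on a spring in front of the bar's dark collar; with the spring relaxed there are 22 mm between collar and pad.
- pad (a joint): How far the pad's spring is pressed in, m: 0 relaxed, 0.020 fully home. Force = 2 N + 1 N per mm.
- hinge_line (a point): Middle of the hinge line at the foot of the cabinet's front, 13 mm above the bench, fixed to the cabinet (open-fronted pine box 90 mm deep, 170 wide, 115 high, screwed to the bench in line with the clamp). Axes of the cabinet: +x into it, about the clamp's push direction, z up. The outer face of the shut front lies 10 mm to the -x side.
- front (a joint): Angle of the drop front, rad: 0 shut and upright, growing as its top falls outwards to the clamp; starts between 0.35 and 0.75. Panel 170 mm wide, 10 mm thick, its top edge 92 mm above the hinge line. Its hinge is stiff: it stays where it is left and takes about 1 to 2 N at the top edge to move; it has a stop at 0.
- front_top (a point): Middle of the top edge of the drop front, on its outer face; moves with it.
- maple_block: Maple block 60 mm wide, 50 mm high, 12 mm thick, glued to the middle of the front's outer face; origin at the centre of its glued side; with the front shut its middle is 56 mm above the bench and its free face 22 mm to the -x side of the hinge line.
- caul1: Bystander: loose maple caul 200 x 35 x 22 mm, lying beside the clamp on the far side from the robot.
- caul2: Bystander: loose maple caul, the same, lying to the right.
- caul3: Bystander: loose maple caul, the same, lying to the left.
- square: Bystander: loose steel square, blade 150 mm, stock 100 mm, lying flat near the far edge.
- scraper: Bystander: loose blue plastic scraper, 145 mm long, lying flat on the robot's side of the clamp.
- screwdriver: Bystander: loose screwdriver lying to the right, nearer the robot.
- jar: Bystander: loose glass jar, 60 mm across, 75 mm high, at the far left.
Things that resemble listed ones, but are neither listed nor needed, are in the scene too. Of the things shaped like the part that bears hinge_line, the wooden one is meant.

How it is judged:
By the outcome, as a careful person would: the job done as asked, in the order asked, and still so for the second after the job is handed in, while the arm keeps its last pose, push and grip.
It also fails if it takes over 58 s, if anything falls off the work surface, if the arm or the gripper's body presses on something with over 40 N, if the wrist force passes 120 N, or if a joint passes its speed limit or range.

### The arm

A 6-joint arm with a two-finger parallel gripper is mounted at the origin on the work surface. World frame = base frame: x ahead of the robot, y to its left, z up, the work surface at z = 0. Lengths are in mm, angles in rad, forces in N, time in s.
With the tool pointing down it reaches from about 350 to 775 mm from the base axis. Payload 7.3 kg.
Tool frame: the origin (TCP) lies between the finger pads; the fingertips stand tcp_to_tips ahead of it and the grasp point (between the pads) lies 5 mm behind it (tcp_to_tips is the distance from the TCP to the fingertips, in mm); z points along the fingers, x is the direction in which the jaws open and shut, and the axes are right-handed (so a half turn about z gives the same grasp; the last joint's range is limited). The gripper opens to 92 mm and grips with 3 to 60 N. Pads are 19 mm wide; open, the fingers measure 130 mm over their backs; the gripper's body (75 mm by 190 mm) begins 47 mm behind the grasp point.
Start: joints at [-1.307, 0.342, 1.524, -0, 1.275, -0.146], TCP at [209.197, -481.539, 240.741] pointing down, gripper open.
Joint ranges: [-2.53, 2.53], [-0.77, 2.02], [0.04, 2.7], [-1, 4.14], [0.28, 2.66], [-3.11, 3.11]. Speed limits (rad/s): [2.57, 2.57, 3.14, 3.14, 3.14, 3.14].

### API

Orientations are given as [roll, pitch, yaw] about the fixed x, y, z axes, in that order (R = Rz(yaw) Ry(pitch) Rx(roll)).
In Python, from plant import * gives the robot as it stands.
- The arm moves only by the tool drive_tool, never from a script. Its argument "deltas" is a list of rows, each an object of numbers: "hand": the gripper's target within -1 to 1 (shut at 1, half-way at 0, fully open at -1); "tx", "ty", "tz": the shift along the tool's x, y, z each as a share of 4 cm, from -1 to 1; "wx", "wy", "wz": the turn, a rotation vector about the tool's x, y, z each as a share of 5 degrees, from -1 to 1. In form: [{"hand": .., "tx": .., "ty": .., "tz": .., "wx": .., "wy": .., "wz": ..}, ...]. A call has 1 to 20 rows; each row shifts and turns the commanded pose from where the row before left it, along the tool's axes as they then stand; what a row does not reach is not made up. A row lasts 1/12 s, in which the tool goes at most 41.7 mm and 7.16 degrees, less where a joint would pass 70% of its speed; a pose out of reach is approached as far as the arm can. A call with a number of a shift or a turn outside -1 to 1 is refused whole. A call with a gripper value outside its range is refused whole. The fingers move at their own pace and stop on an object; the grip force is fixed at half the most. Time passes only in rows, so rows that do not move let the fingers close. It gives the time, the measured TCP pose, the force and the opening at its end, in the units of the state.
- get_obs(): the state, without advancing time (a new reading comes with each control period).
- capture(name): name is "scene" or "top"; returns the picture (480x640x3 uint8, red, green, blue); there is no depth.
- camera_model(name): a dict with "fx", "fy", "cx", "cy" (pixels), "rvec" (rotation vector, rad) and "tvec" (3), from world to camera coordinates, as OpenCV has them. Camera axes: x right, y down, z forward; pixel columns grow to the right and rows downward; lengths in mm; the calibration is good to about 2 mm. A picture is of the moment at which its call begins. camera_model takes no time and is no camera call.
- close_job(): hands the job in, once; it reports no verdict.
The state is a dict: "time": time; "joint_positions": joint angles; "dq": joint speeds; "tau": joint torques, N m; "tool_pos": TCP position; "tcp_rot": TCP orientation; "contact_force": force on the tool from outside, world axes, zero at the start; "moment": the same for the moment, N m; "grip_width": finger opening in mm.
Only numpy, scipy, OpenCV 4.12 (cv2) and the standard library are available. Lean on these libraries where they do the work, as an engineer would, in place of code of your own. Each camera call takes 0.05 s, during which the arm holds its last target.

## Working session

There is one attempt and no reset: what is moved stays moved. The work goes in short steps, Python scripts to look and compute and a tool call to move; the robot and the scene stay as the last step left them, time stands still between calls to the robot, and variables do not carry over. Pictures are saved under pics/ and viewed, and the job is handed in when it is done.

Besides the shell and the picture viewer there is one more tool, called after "Request:" in YAML: its name, and indented under it one key for each argument. drive_tool: Moves the arm, as the interface text tells. Its arguments: {"type":"object","properties":{"deltas":{"type":"array","items":{"type":"object","properties":{"hand":{"type":"number"},"tx":{"type":"number"},"ty":{"type":"number"},"tz":{"type":"number"},"wx":{"type":"number"},"wy":{"type":"number"},"wz":{"type":"number"}}}}},"required":["deltas"]}

```bash
mkdir -p pics; ls
python3 - <<'E'
from plant import *
import cv2
for n in ("scene","top"):
    im=capture(n); cv2.imwrite(f"pics/{n}0.png",cv2.cvtColor(im,cv2.COLOR_RGB2BGR)); print(n,camera_model(n))
print(get_obs())
E
```

```text
pics
scene {'fx': 490.44793012486065, 'fy': 490.44793012486065, 'cx': 318.28559683590714, 'cy': 238.67303715616345, 'rvec': array([ 1.85255358,  1.76139992, -0.67047069]), 'tvec': array([ -13.67528476, -309.32499749, 1576.39478805])}
top {'fx': 555.8771349266124, 'fy': 555.8771349266124, 'cx': 316.2107621472161, 'cy': 230.91685589253822, 'rvec': array([ 2.17872913, -2.1865124 ,  0.06431586]), 'tvec': array([  -5.05511619,  522.7692038 , 1450.46483733])}
{'time': 0.1, 'joint_positions': array([-1.30697503e+00,  3.42646774e-01,  1.52491642e+00, -3.73770748e-05,
        1.27539328e+00, -1.45999730e-01]), 'dq': array([-0.0006388 , -0.00113952, -0.00196615, -0.00039165, -0.00031188,
        0.00019763]), 'tau': array([ 1.60114399e-03, -4.32004416e+01, -2.44696176e+01,  7.19165476e-02,
        5.25683386e-02, -5.29648389e-05]), 'tool_pos': array([ 209.10412847, -481.18793143,  240.11946957]), 'tcp_rot': array([-3.14142961e+00,  1.35451432e-03, -1.16096428e+00]), 'contact_force': array([-0.41884967, -0.02597929, -0.63272804]), 'moment': array([ 0.03234252, -0.00042485, -0.06670093]), 'grip_width': 91.58856086357484}
```

View pics/scene0.png

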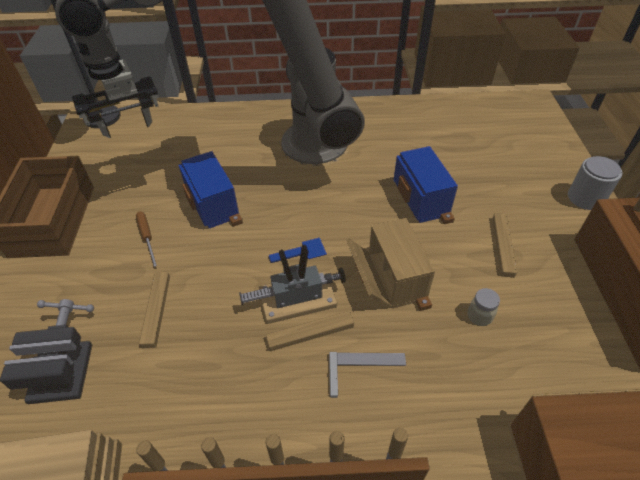

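View pics/top0.png

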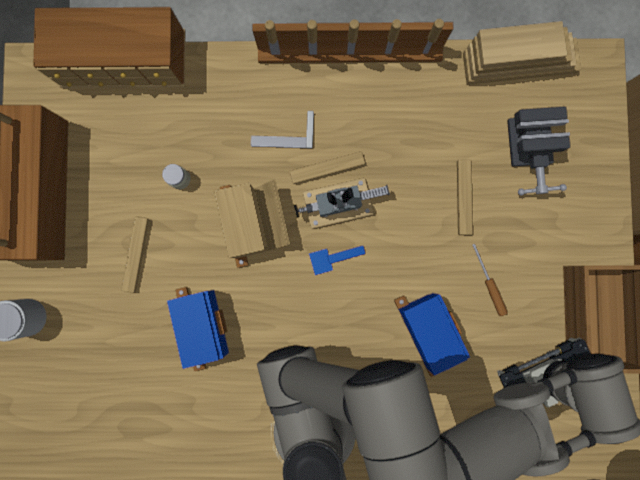

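The top view shows the clamp at about (338,202) and pushing left. The pine cabinet is at (255,220). Look-alikes: blue boxes at (198,328) and (435,332), brown drawer cabinets at the edges, and the grey vise at (540,150). I choose the wooden cabinet in line with the clamp, and check it in a close crop.

Run:
```python
import cv2
a=cv2.imread("pics/scene0.png")[210:360,220:450]
b=cv2.imread("pics/top0.png")[145:285,205:405]
cv2.imwrite("pics/c1.png",cv2.resize(a,None,fx=3.4,fy=3.4,interpolation=cv2.INTER_CUBIC))
cv2.imwrite("pics/c2.png",cv2.resize(b,None,fx=4,fy=4,interpolation=cv2.INTER_CUBIC))
```

```text
(no output)
```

View pics/c1.png

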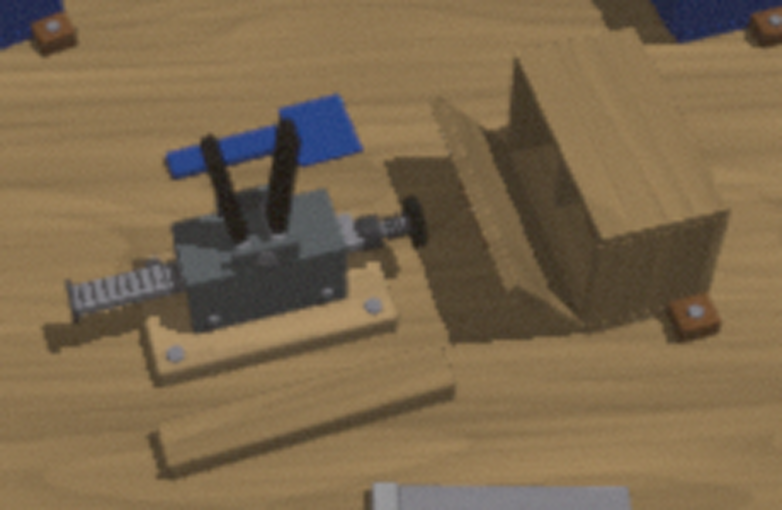

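View pics/c2.png

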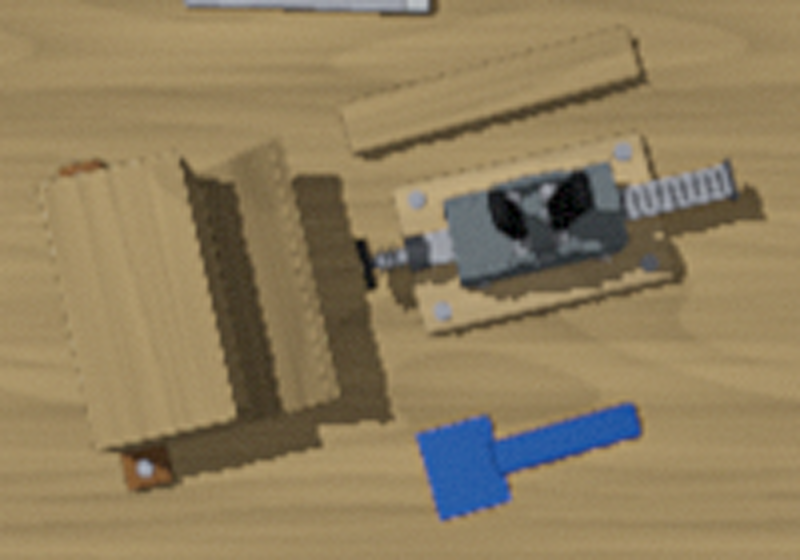

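```bash
cat > h.py <<'E'
import numpy as np, cv2
from plant import *
def cam(n):
    m=camera_model(n); R=cv2.Rodrigues(m["rvec"])[0]; t=np.array(m["tvec"]).ravel()
    return np.array([[m["fx"],0,m["cx"]],[0,m["fy"],m["cy"]],[0,0,1]]),R,t
def ray(n,p):
    K,R,t=cam(n); return -R.T@t, R.T@np.linalg.inv(K)@np.array([p[0],p[1],1.])
def onz(n,p,z):
    o,d=ray(n,p); return o+d*(z-o[2])/d[2]
def tri(ps,pt):
    K1,R1,t1=cam("scene");K2,R2,t2=cam("top")
    X=cv2.triangulatePoints(K1@np.c_[R1,t1],K2@np.c_[R2,t2],np.array(ps,float).reshape(2,1),np.array(pt,float).reshape(2,1)).ravel()
    return X[:3]/X[3]
def proj(n,X):
    K,R,t=cam(n); q=K@(R@np.array(X)+t); return q[:2]/q[2]
C1=lambda x,y:(220+x/3.4,210+y/3.4)
C2=lambda x,y:(205+x/4,145+y/4)
E
python3 - <<'E'
from h import *
np.set_printoptions(precision=1,suppress=True)
print("cams",ray("scene",(0,0))[0],ray("top",(0,0))[0])
for nm,a,b in [("front lev",(288,122),(498,192)),("rear lev",(208,140),(578,180))]:
    print(nm,tri(C1(*a),C2(*b)),onz("scene",C1(*a),185),onz("top",C2(*b),185))
for nm,p,z in [("cabFL",(183,160),115),("cabFR",(237,415),115),("cabBL",(45,190),115),("cabBR",(97,447),115)]:
    print(nm,onz("top",C2(*p),z))
for p in [(417,200),(622,152),(442,312),(650,262)]: print("bolt",onz("top",C2(*p),18))
for p in [(515,60),(603,237),(727,212)]: print("cab scene",onz("scene",C1(*p),115))
print("paneltop", [tri(C1(*a),C2(*b)) for a,b in [((435,100),(338,398)),((518,290),(278,143))]])
print("pad",onz("top",C2(368,262),55),onz("scene",C1(412,222),55),"rearbar",onz("top",C2(730,180),55))
E
```

```text
cams [1263.7  -27.9  991.5] [ 423.3  -19.8 1482.4]
front lev [598.7 -39.3 198.9] [587.1 -39.  185. ] [600.6 -39.9 185. ]
rear lev [606.2 -87.5 193.9] [598.9 -89.4 185. ] [607.5 -86.9 185. ]
cabFL [631.  154.4 115. ]
cabFR [472.6 120.3 115. ]
cabBL [612.6 240.  115. ]
cabBR [453.2 206.5 115. ]
bolt [618.3  11.2  18. ]
bolt [ 649.7 -124.9   18. ]
bolt [543.7  -5.1  18. ]
bolt [ 576.3 -142.8   18. ]
cab scene [480.4 121.8 115. ]
cab scene [636.8 160.6 115. ]
cab scene [621.4 244.2 115. ]
paneltop [array([484.6,  62.6,  80.2]), array([648. , 102.3,  75.3])]
pad [573.2  42.2  55. ] [573.7  43.   55. ] rearbar [ 625.5 -191.8   55. ]
```

The crop confirms it: the pine box at (255,220) has its front tilted towards the clamp, and the levers are at (330,193) and (350,189). I'll move above the gap between clamp and front with the gripper shutting, then turn so the jaws lie across the width.

Run:
```python
import plant
print([n for n in dir(plant) if not n.startswith('_')])
print(getattr(plant,'tcp_to_tips',None))
```

```text
['Unreachable', 'camera_model', 'capture', 'close_job', 'get_obs', 'tcp_to_tips']
14.0
```

Request:
drive_tool:
  deltas:
    - {"hand": 1,"tx": -0.24,"ty": -0.38}
    - {"hand": 1,"tx": -0.48,"ty": -0.76}
    - {"hand": 1,"tx": -0.48,"ty": -0.76}
    - {"hand": 1,"tx": -0.48,"ty": -0.76}
    - {"hand": 1,"tx": -0.48,"ty": -0.76}
    - {"hand": 1,"tx": -0.48,"ty": -0.76}
    - {"hand": 1,"tx": -0.48,"ty": -0.76}
    - {"hand": 1,"tx": -0.48,"ty": -0.76}
    - {"hand": 1,"tx": -0.48,"ty": -0.76}
    - {"hand": 1,"tx": -0.48,"ty": -0.76}
    - {"hand": 1,"tx": -0.48,"ty": -0.76}
    - {"hand": 1,"tx": -0.48,"ty": -0.76}
    - {"hand": 1,"tx": -0.48,"ty": -0.76}
    - {"hand": 1,"tx": -0.48,"ty": -0.76}
    - {"hand": 1,"tx": -0.48,"ty": -0.76}
    - {"hand": 1,"tx": -0.48,"ty": -0.76}
    - {"hand": 1,"tx": -0.48,"ty": -0.76}
    - {"hand": 1,"tx": -0.48,"ty": -0.76}
    - {"hand": 1,"tx": -0.24,"ty": -0.38}

```text
invalid input
```

Request:
drive_tool:
  deltas:
    - {"hand": 1,"wz": -0.98}
    - {"hand": 1,"wz": -0.98}
    - {"hand": 1,"wz": -0.98}
    - {"hand": 1,"wz": -0.98}
    - {"hand": 1,"wz": -0.98}
    - {"hand": 1,"wz": -0.98}
    - {"hand": 1,"wz": -0.98}
    - {"hand": 1,"wz": -0.98}
    - {"hand": 1,"wz": -0.98}
    - {"hand": 1,"wz": -0.98}
    - {"hand": 1,"wz": -0.98}
    - {"hand": 1,"wz": -0.98}
    - {"hand": 1,"wz": -0.98}
    - {"hand": 1,"wz": -0.98}
    - {"hand": 1,"wz": -0.98}
    - {"hand": 1,"wz": -0.98}
    - {"hand": 1}

```text
invalid input
```

Request:
drive_tool:
  deltas:
    - {"hand": 1,"tx": -0.24,"ty": -0.38,"tz": 0,"wx": 0,"wy": 0,"wz": 0}

```text
time: 0.18
tool_pos: [218.2, -468.1, 240.1]
tcp_rot: [3.141, 0.0, -1.163]
contact_force: [-0.2, 0.8, 0.9]
grip_width: 88.7
```

Request:
drive_tool:
  deltas:
    - {"hand": 1,"tx": -0.48,"ty": -0.76,"tz": 0,"wx": 0,"wy": 0,"wz": 0}
    - {"hand": 1,"tx": -0.48,"ty": -0.76,"tz": 0,"wx": 0,"wy": 0,"wz": 0}
    - {"hand": 1,"tx": -0.48,"ty": -0.76,"tz": 0,"wx": 0,"wy": 0,"wz": 0}
    - {"hand": 1,"tx": -0.48,"ty": -0.76,"tz": 0,"wx": 0,"wy": 0,"wz": 0}
    - {"hand": 1,"tx": -0.48,"ty": -0.76,"tz": 0,"wx": 0,"wy": 0,"wz": 0}
    - {"hand": 1,"tx": -0.48,"ty": -0.76,"tz": 0,"wx": 0,"wy": 0,"wz": 0}
    - {"hand": 1,"tx": -0.48,"ty": -0.76,"tz": 0,"wx": 0,"wy": 0,"wz": 0}
    - {"hand": 1,"tx": -0.48,"ty": -0.76,"tz": 0,"wx": 0,"wy": 0,"wz": 0}
    - {"hand": 1,"tx": -0.48,"ty": -0.76,"tz": 0,"wx": 0,"wy": 0,"wz": 0}
    - {"hand": 1,"tx": -0.48,"ty": -0.76,"tz": 0,"wx": 0,"wy": 0,"wz": 0}
    - {"hand": 1,"tx": -0.48,"ty": -0.76,"tz": 0,"wx": 0,"wy": 0,"wz": 0}
    - {"hand": 1,"tx": -0.48,"ty": -0.76,"tz": 0,"wx": 0,"wy": 0,"wz": 0}
    - {"hand": 1,"tx": -0.48,"ty": -0.76,"tz": 0,"wx": 0,"wy": 0,"wz": 0}
    - {"hand": 1,"tx": -0.48,"ty": -0.76,"tz": 0,"wx": 0,"wy": 0,"wz": 0}
    - {"hand": 1,"tx": -0.48,"ty": -0.76,"tz": 0,"wx": 0,"wy": 0,"wz": 0}
    - {"hand": 1,"tx": -0.48,"ty": -0.76,"tz": 0,"wx": 0,"wy": 0,"wz": 0}
    - {"hand": 1,"tx": -0.48,"ty": -0.76,"tz": 0,"wx": 0,"wy": 0,"wz": 0}
    - {"hand": 1,"tx": -0.24,"ty": -0.38,"tz": 0,"wx": 0,"wy": 0,"wz": 0}

```text
time: 1.68
tool_pos: [574.6, 56.9, 240.0]
tcp_rot: [-3.141, 0.001, -1.159]
contact_force: [-0.7, -0.0, -0.1]
grip_width: 0.7
```

Request:
drive_tool:
  deltas:
    - {"hand": 1,"tx": 0,"ty": 0,"tz": 0,"wx": 0,"wy": 0,"wz": -0.98}
    - {"hand": 1,"tx": 0,"ty": 0,"tz": 0,"wx": 0,"wy": 0,"wz": -0.98}
    - {"hand": 1,"tx": 0,"ty": 0,"tz": 0,"wx": 0,"wy": 0,"wz": -0.98}
    - {"hand": 1,"tx": 0,"ty": 0,"tz": 0,"wx": 0,"wy": 0,"wz": -0.98}
    - {"hand": 1,"tx": 0,"ty": 0,"tz": 0,"wx": 0,"wy": 0,"wz": -0.98}
    - {"hand": 1,"tx": 0,"ty": 0,"tz": 0,"wx": 0,"wy": 0,"wz": -0.98}
    - {"hand": 1,"tx": 0,"ty": 0,"tz": 0,"wx": 0,"wy": 0,"wz": -0.98}
    - {"hand": 1,"tx": 0,"ty": 0,"tz": 0,"wx": 0,"wy": 0,"wz": -0.98}
    - {"hand": 1,"tx": 0,"ty": 0,"tz": 0,"wx": 0,"wy": 0,"wz": -0.98}
    - {"hand": 1,"tx": 0,"ty": 0,"tz": 0,"wx": 0,"wy": 0,"wz": -0.98}
    - {"hand": 1,"tx": 0,"ty": 0,"tz": 0,"wx": 0,"wy": 0,"wz": -0.98}
    - {"hand": 1,"tx": 0,"ty": 0,"tz": 0,"wx": 0,"wy": 0,"wz": -0.98}
    - {"hand": 1,"tx": 0,"ty": 0,"tz": 0,"wx": 0,"wy": 0,"wz": -0.98}
    - {"hand": 1,"tx": 0,"ty": 0,"tz": 0,"wx": 0,"wy": 0,"wz": -0.98}
    - {"hand": 1,"tx": 0,"ty": 0,"tz": 0,"wx": 0,"wy": 0,"wz": -0.98}
    - {"hand": 1,"tx": 0,"ty": 0,"tz": 0,"wx": 0,"wy": 0,"wz": -0.98}
    - {"hand": 1,"tx": 0,"ty": 0,"tz": 0,"wx": 0,"wy": 0,"wz": 0}

```text
time: 3.1
tool_pos: [573.2, 53.5, 240.2]
tcp_rot: [-3.141, 0.001, 0.21]
contact_force: [-0.3, 0.9, 0.5]
grip_width: 0.8
```

Request:
drive_tool:
  deltas:
    - {"hand": 1,"tx": 0,"ty": 0,"tz": 0.73,"wx": 0,"wy": 0,"wz": 0}
    - {"hand": 1,"tx": 0,"ty": 0,"tz": 0.73,"wx": 0,"wy": 0,"wz": 0}
    - {"hand": 1,"tx": 0,"ty": 0,"tz": 0.73,"wx": 0,"wy": 0,"wz": 0}
    - {"hand": 1,"tx": 0,"ty": 0,"tz": 0.73,"wx": 0,"wy": 0,"wz": 0}
    - {"hand": 1,"tx": 0,"ty": 0,"tz": 0.73,"wx": 0,"wy": 0,"wz": 0}
    - {"hand": 1,"tx": 0,"ty": 0,"tz": 0,"wx": 0,"wy": 0,"wz": 0}

```text
time: 3.6
tool_pos: [569.6, 53.5, 89.0]
tcp_rot: [-3.139, 0.011, 0.205]
contact_force: [-1.1, 0.2, -1.0]
grip_width: 0.6
```

Run:
```python
from h import *
a=capture("scene"); b=capture("top")
a=cv2.resize(a[180:340,230:450],None,fx=3,fy=3,interpolation=cv2.INTER_CUBIC)
cv2.imwrite("pics/s1.png",a[:,:,::-1])
b=cv2.resize(b[140:290,190:410],None,fx=3,fy=3,interpolation=cv2.INTER_CUBIC)
cv2.imwrite("pics/t1.png",b[:,:,::-1])
```

```text
(no output)
```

View pics/s1.png

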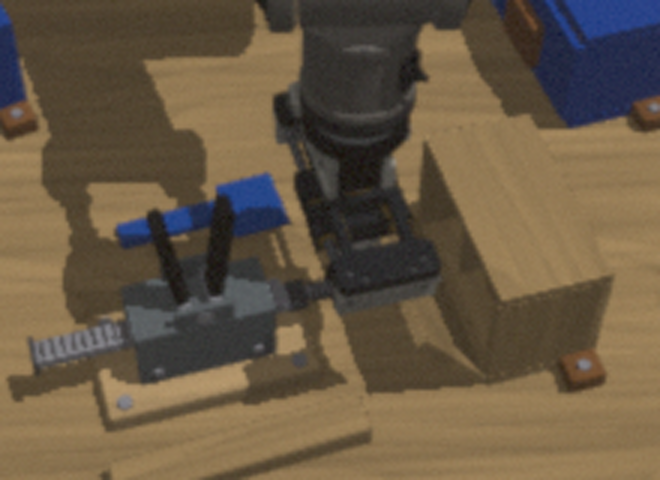

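Request:
drive_tool:
  deltas:
    - {"hand": 1,"tx": 0,"ty": -0.25,"tz": 0,"wx": 0,"wy": 0,"wz": 0}
    - {"hand": 1,"tx": 0,"ty": -0.25,"tz": 0,"wx": 0,"wy": 0,"wz": 0}
    - {"hand": 1,"tx": 0,"ty": -0.25,"tz": 0,"wx": 0,"wy": 0,"wz": 0}
    - {"hand": 1,"tx": 0,"ty": 0,"tz": 0,"wx": 0,"wy": 0,"wz": 0}

```text
time: 4.03
tool_pos: [569.7, 79.6, 101.3]
tcp_rot: [3.131, -0.007, 0.21]
contact_force: [-8.4, -22.6, 29.6]
grip_width: 0.3
```

Request:
drive_tool:
  deltas:
    - {"hand": 1,"tx": 0,"ty": -0.15,"tz": -0.1,"wx": 0,"wy": 0,"wz": 0}
    - {"hand": 1,"tx": 0,"ty": -0.15,"tz": -0.1,"wx": 0,"wy": 0,"wz": 0}
    - {"hand": 1,"tx": 0,"ty": -0.15,"tz": -0.1,"wx": 0,"wy": 0,"wz": 0}
    - {"hand": 1,"tx": 0,"ty": 0,"tz": 0,"wx": 0,"wy": 0,"wz": 0}

```text
time: 4.37
tool_pos: [565.0, 99.9, 112.8]
tcp_rot: [3.137, -0.007, 0.208]
contact_force: [-7.1, -9.7, 25.1]
grip_width: 0.1
```

Upward force is unexpected, so I look before going on.

Run:
```python
from h import *
a=capture("scene"); b=capture("top")
print({k:np.round(v,2) for k,v in get_obs().items() if k in("contact_force","tool_pos","moment")})
a=cv2.resize(a[180:340,250:450],None,fx=4,fy=4,interpolation=cv2.INTER_CUBIC)[:600]
cv2.imwrite("pics/s2.png",a[:,:,::-1])
b=cv2.resize(b[140:290,190:390],None,fx=4,fy=4,interpolation=cv2.INTER_CUBIC)
cv2.imwrite("pics/t2.png",b[:,:,::-1])
```

```text
{'tool_pos': array([565.09,  99.56, 112.61]), 'contact_force': array([-7.65, -9.63, 23.93]), 'moment': array([-1.77,  1.18,  0.11])}
```

View pics/s2.png

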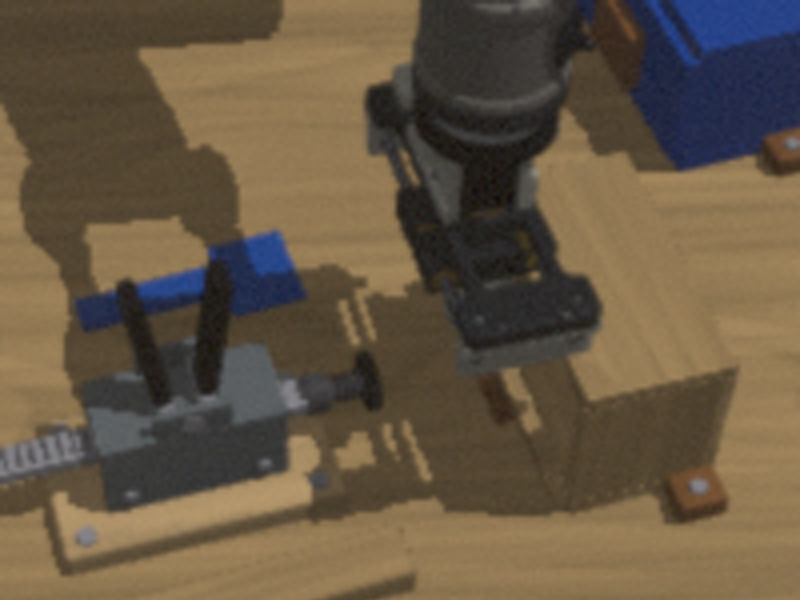

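View pics/t2.png

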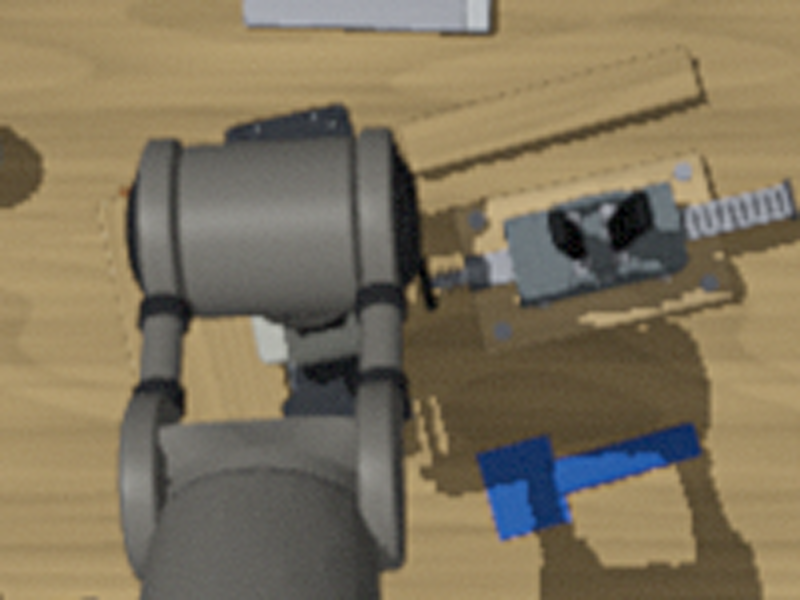

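Run:
```python
from h import *
o=get_obs();p=o["tool_pos"];u=np.array([-.213,.977,0]);w=np.array([.977,.213,0])
im=cv2.imread("pics/s2.png")
def P(X): q=proj("scene",X); return tuple(int(v) for v in ((q-[250,180])*4))
H=np.array([553,138,13.])
for X,c in [(p,(0,0,255)),(p-[0,0,14],(0,255,0)),(p+[0,0,52],(255,0,0)),(H,(255,255,0)),(H+85*w,(255,255,0)),(H-85*w,(255,255,0)),(H+85*w+[0,0,102],(0,255,255)),(H-85*w+[0,0,102],(0,255,255))]:
    cv2.circle(im,P(X),5,c,2)
for z in (98,165):
  for a in (-1,1):
    cv2.line(im,P([p[0],p[1],z]-95*w),P([p[0],p[1],z]+95*w),(255,0,255),1)
cv2.imwrite("pics/s2b.png",im)
```

```text
(no output)
```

View pics/s2b.png

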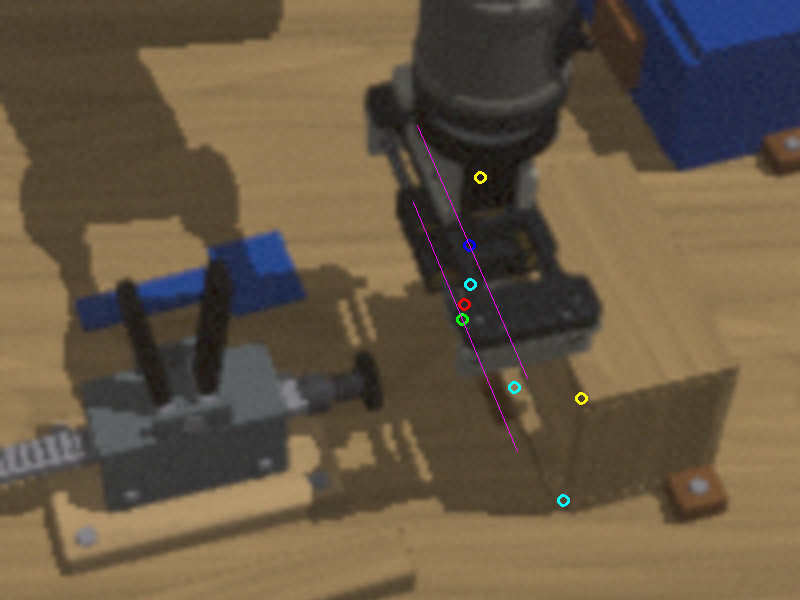

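Run:
```python
from h import *
u=np.array([-.213,.977,0]);w=np.array([.977,.213,0]);Z=np.array([0,0,1.])
H=np.array([553,138,13.])
im=cv2.imread("pics/s2.png"); im0=cv2.imread("pics/scene0.png")
im0=cv2.resize(im0[180:330,250:450],None,fx=4,fy=4,interpolation=cv2.INTER_CUBIC)
def P(X): q=proj("scene",X); return tuple(int(v) for v in ((q-[250,180])*4))
for th,c in [(.2,(0,0,255)),(.35,(0,255,0)),(.5,(255,0,0)),(.65,(0,255,255))]:
    for I in (im,im0):
      for r in(0,10):
        a=H-u*(92*np.sin(th)+r*np.cos(th))+Z*(92*np.cos(th)-r*np.sin(th))
        cv2.circle(I,P(a+85*w),3,c,-1);cv2.circle(I,P(a-85*w),3,c,-1)
cv2.imwrite("pics/s2c.png",np.hstack([im[:,300:],im0[:,400:][:600]])[:600,:])
```

```text
(no output)
```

View pics/s2c.png

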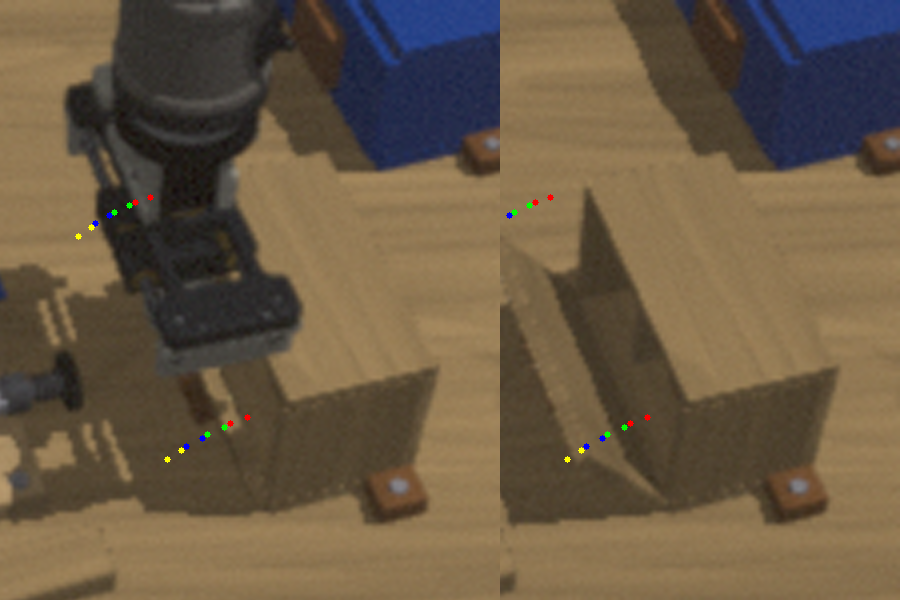

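The tip started too near the top edge's height and rode up onto it. I'll lift, back off, lower to just above the block's height, and push the face.

Request:
drive_tool:
  deltas:
    - {"hand": 1,"tx": 0,"ty": 0,"tz": -0.4,"wx": 0,"wy": 0,"wz": 0}
    - {"hand": 1,"tx": 0,"ty": 0,"tz": -0.4,"wx": 0,"wy": 0,"wz": 0}
    - {"hand": 1,"tx": 0,"ty": 0.4,"tz": 0,"wx": 0,"wy": 0,"wz": 0}
    - {"hand": 1,"tx": 0,"ty": 0.4,"tz": 0,"wx": 0,"wy": 0,"wz": 0}
    - {"hand": 1,"tx": 0,"ty": 0.3,"tz": 0,"wx": 0,"wy": 0,"wz": 0}
    - {"hand": 1,"tx": 0,"ty": 0,"tz": 0,"wx": 0,"wy": 0,"wz": 0}
    - {"hand": 1,"tx": 0,"ty": 0,"tz": 0,"wx": 0,"wy": 0,"wz": 0}

```text
time: 5.05
tool_pos: [572.7, 57.6, 139.4]
tcp_rot: [-3.142, -0.001, 0.206]
contact_force: [-0.1, -0.5, -0.0]
grip_width: 0.3
```

Run:
```python
from h import *
a=capture("scene"); 
print({k:np.round(v,2) for k,v in get_obs().items() if k in("contact_force","tool_pos","moment")})
a=cv2.resize(a[180:330,250:450],None,fx=4,fy=4,interpolation=cv2.INTER_CUBIC)[:600]
u=np.array([-.213,.977,0]);w=np.array([.977,.213,0]);Z=np.array([0,0,1.])
H=np.array([553,138,13.]);a=np.ascontiguousarray(a[:,:,::-1])
def P(X): q=proj("scene",X); return tuple(int(v) for v in ((q-[250,180])*4))
for th,c in [(.2,(0,0,255)),(.35,(0,255,0)),(.5,(255,0,0)),(.65,(0,255,255))]:
      for r in(0,10):
        b=H-u*(92*np.sin(th)+r*np.cos(th))+Z*(92*np.cos(th)-r*np.sin(th))
        cv2.circle(a,P(b+85*w),2,c,-1)
cv2.imwrite("pics/s3.png",a)
```

```text
{'tool_pos': array([572.49,  57.98, 139.1 ]), 'contact_force': array([-0.87, -0.53, -0.17]), 'moment': array([-0.02, -0.11, -0.01])}
```

View pics/s3.png

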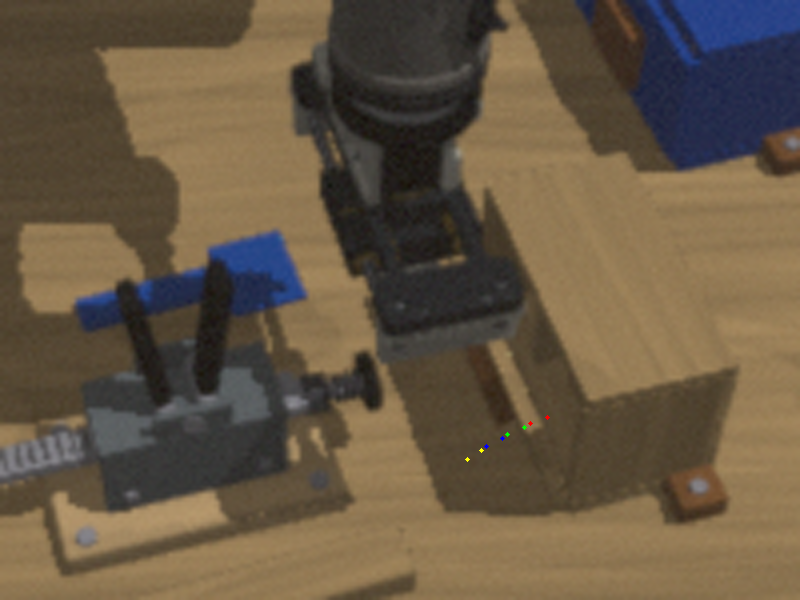

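Request:
drive_tool:
  deltas:
    - {"hand": 1,"tx": 0,"ty": 0,"tz": 0.35,"wx": 0,"wy": 0,"wz": 0}
    - {"hand": 1,"tx": 0,"ty": 0,"tz": 0.35,"wx": 0,"wy": 0,"wz": 0}
    - {"hand": 1,"tx": 0,"ty": 0,"tz": 0.3,"wx": 0,"wy": 0,"wz": 0}
    - {"hand": 1,"tx": 0,"ty": 0,"tz": 0,"wx": 0,"wy": 0,"wz": 0}
    - {"hand": 1,"tx": 0,"ty": -0.2,"tz": 0,"wx": 0,"wy": 0,"wz": 0}
    - {"hand": 1,"tx": 0,"ty": -0.2,"tz": 0,"wx": 0,"wy": 0,"wz": 0}
    - {"hand": 1,"tx": 0,"ty": -0.2,"tz": 0,"wx": 0,"wy": 0,"wz": 0}
    - {"hand": 1,"tx": 0,"ty": 0,"tz": 0,"wx": 0,"wy": 0,"wz": 0}

```text
time: 5.77
tool_pos: [567.5, 83.0, 99.5]
tcp_rot: [-3.141, -0.001, 0.209]
contact_force: [0.4, 0.4, -0.0]
grip_width: 0.3
```

Request:
drive_tool:
  deltas:
    - {"hand": 1,"tx": 0,"ty": -0.15,"tz": 0,"wx": 0,"wy": 0,"wz": 0}
    - {"hand": 1,"tx": 0,"ty": -0.15,"tz": 0,"wx": 0,"wy": 0,"wz": 0}
    - {"hand": 1,"tx": 0,"ty": 0,"tz": 0,"wx": 0,"wy": 0,"wz": 0}

```text
time: 6.02
tool_pos: [564.9, 93.7, 98.9]
tcp_rot: [-3.141, -0.0, 0.208]
contact_force: [-0.4, -0.3, -0.4]
grip_width: 0.4
```

Request:
drive_tool:
  deltas:
    - {"hand": 1,"tx": 0,"ty": -0.12,"tz": 0,"wx": 0,"wy": 0,"wz": 0}
    - {"hand": 1,"tx": 0,"ty": -0.12,"tz": -0.05,"wx": 0,"wy": 0,"wz": 0}
    - {"hand": 1,"tx": 0,"ty": 0,"tz": 0,"wx": 0,"wy": 0,"wz": 0}

```text
time: 6.27
tool_pos: [563.1, 102.7, 101.0]
tcp_rot: [-3.142, -0.0, 0.208]
contact_force: [0.5, -0.1, 0.1]
grip_width: 0.4
```

```bash
cat > look.py <<'E'
from h import *
import sys
n=sys.argv[1]
a=capture("scene")
o=get_obs();p=o["tool_pos"]
print({k:np.round(v,2) for k,v in o.items() if k in("time","contact_force","tool_pos","grip_width")}, "s",-(p[:2]-[553,138])@[-.213,.977])
a=cv2.resize(a[180:330,250:450],None,fx=4,fy=4,interpolation=cv2.INTER_CUBIC)
u=np.array([-.213,.977,0]);w=np.array([.977,.213,0]);Z=np.array([0,0,1.])
H=np.array([553,138,13.]);a=np.ascontiguousarray(a[:,:,::-1])
def P(X): q=proj("scene",X); return tuple(int(v) for v in ((q-[250,180])*4))
for th,c in [(0,(255,0,255)),(.2,(0,0,255)),(.35,(0,255,0))]:
      for r in(0,10):
        b=H-u*(92*np.sin(th)+r*np.cos(th))+Z*(92*np.cos(th)-r*np.sin(th))
        cv2.circle(a,P(b+85*w),2,c,-1);cv2.circle(a,P(b-85*w),2,c,-1)
cv2.imwrite(f"pics/{n}.png",a)
E
python3 look.py s4
```

```text
{'time': np.float64(6.32), 'tool_pos': array([563.15, 102.4 , 100.86]), 'contact_force': array([ 0.81, -0.21,  0.81]), 'grip_width': np.float64(0.46)} s 36.947461280447136
```

View pics/s4.png

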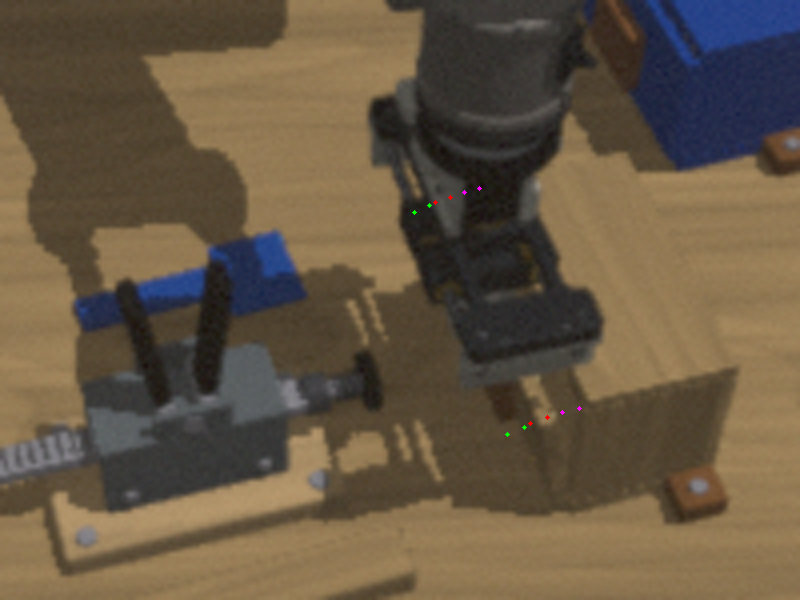

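Request:
drive_tool:
  deltas:
    - {"hand": 1,"tx": 0,"ty": -0.12,"tz": -0.05,"wx": 0,"wy": 0,"wz": 0}
    - {"hand": 1,"tx": 0,"ty": -0.12,"tz": -0.05,"wx": 0,"wy": 0,"wz": 0}
    - {"hand": 1,"tx": 0,"ty": 0,"tz": 0,"wx": 0,"wy": 0,"wz": 0}

```text
time: 6.57
tool_pos: [561.1, 112.2, 105.1]
tcp_rot: [-3.141, -0.0, 0.208]
contact_force: [-0.1, 0.8, 0.1]
grip_width: 0.4
```

```bash
python3 look.py s5
```

```text
{'time': np.float64(6.62), 'tool_pos': array([561.21, 111.91, 104.97]), 'contact_force': array([-0.4 , -0.33, -0.65]), 'grip_width': np.float64(0.34)} s 27.235037999517004
```

View pics/s5.png

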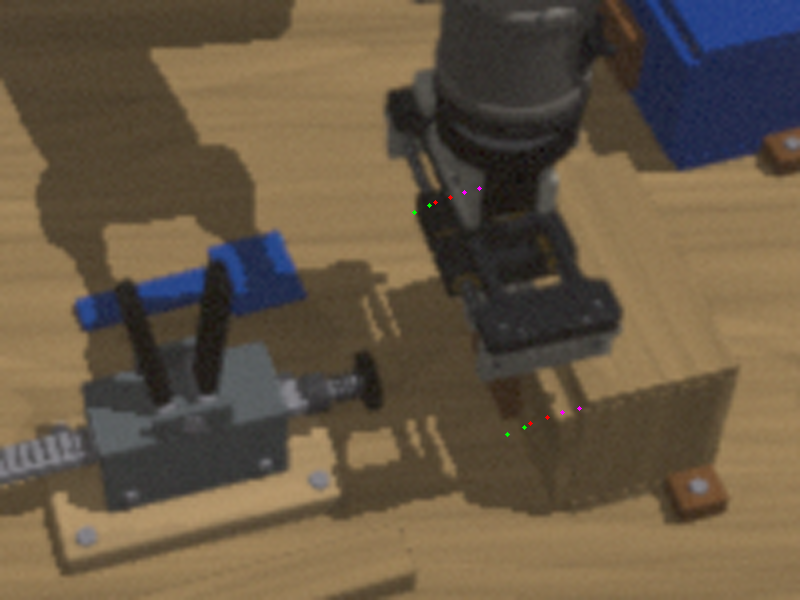

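Request:
drive_tool:
  deltas:
    - {"hand": 1,"tx": 0,"ty": -0.1,"tz": 0,"wx": 0,"wy": 0,"wz": 0}
    - {"hand": 1,"tx": 0,"ty": 0,"tz": 0,"wx": 0,"wy": 0,"wz": 0}

```text
time: 6.78
tool_pos: [560.4, 115.8, 104.8]
tcp_rot: [-3.142, -0.0, 0.207]
contact_force: [-0.3, 0.9, -0.0]
grip_width: 0.3
```

Request:
drive_tool:
  deltas:
    - {"hand": 1,"tx": 0,"ty": -0.1,"tz": 0,"wx": 0,"wy": 0,"wz": 0}
    - {"hand": 1,"tx": 0,"ty": 0,"tz": 0,"wx": 0,"wy": 0,"wz": 0}

```text
time: 6.95
tool_pos: [559.7, 119.0, 104.8]
tcp_rot: [3.14, -0.0, 0.208]
contact_force: [1.0, -1.8, 0.3]
grip_width: 0.6
```

Request:
drive_tool:
  deltas:
    - {"hand": 1,"tx": 0,"ty": -0.06,"tz": 0,"wx": 0,"wy": 0,"wz": 0}
    - {"hand": 1,"tx": 0,"ty": 0,"tz": 0,"wx": 0,"wy": 0,"wz": 0}

```text
time: 7.12
tool_pos: [559.7, 119.3, 104.8]
tcp_rot: [3.137, -0.0, 0.208]
contact_force: [1.6, -11.9, 0.6]
grip_width: 0.1
```

Request:
drive_tool:
  deltas:
    - {"hand": 1,"tx": 0,"ty": -0.06,"tz": 0,"wx": 0,"wy": 0,"wz": 0}
    - {"hand": 1,"tx": 0,"ty": 0,"tz": 0,"wx": 0,"wy": 0,"wz": 0}

```text
time: 7.28
tool_pos: [559.7, 119.5, 104.9]
tcp_rot: [3.134, -0.0, 0.208]
contact_force: [1.8, -20.9, 1.1]
grip_width: 0.5
```

```bash
python3 look.py s6
```

```text
{'time': np.float64(7.33), 'tool_pos': array([559.65, 119.49, 104.88]), 'contact_force': array([  2.89, -20.31,   1.03]), 'grip_width': np.float64(0.09)} s 19.499096524987685
```

View pics/s6.png

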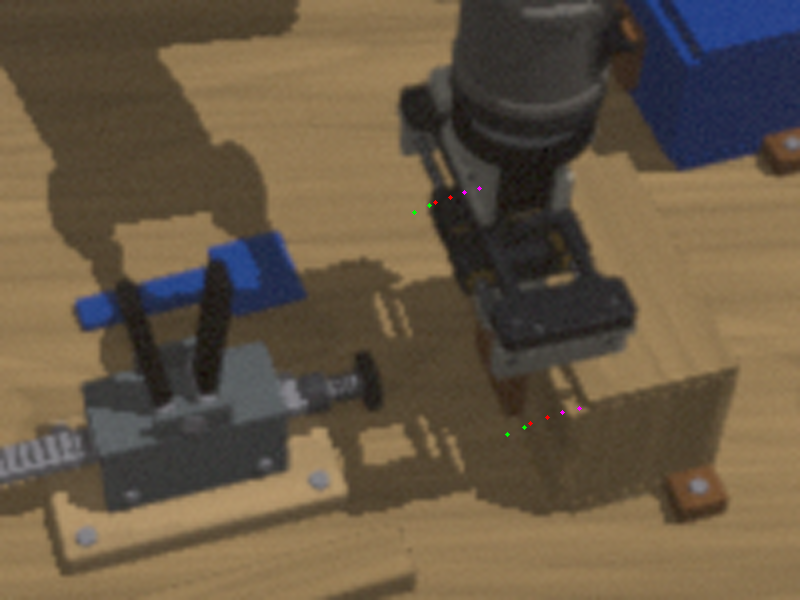

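The front is on its stop: 20 N with no further motion, and its corner sits at the computed shut position (580,407). Now I back off, rise, turn for the levers and open.

Request:
drive_tool:
  deltas:
    - {"hand": 1,"tx": 0,"ty": 0.3,"tz": 0,"wx": 0,"wy": 0,"wz": 0}
    - {"hand": 1,"tx": 0,"ty": 0.4,"tz": 0,"wx": 0,"wy": 0,"wz": 0}
    - {"hand": 1,"tx": 0,"ty": 0.4,"tz": 0,"wx": 0,"wy": 0,"wz": 0}
    - {"hand": 1,"tx": 0,"ty": 0,"tz": -0.6,"wx": 0,"wy": 0,"wz": 0}
    - {"hand": 1,"tx": 0,"ty": 0,"tz": -0.8,"wx": 0,"wy": 0,"wz": 0}
    - {"hand": 1,"tx": 0,"ty": 0,"tz": -0.8,"wx": 0,"wy": 0,"wz": 0}
    - {"hand": 0.4,"tx": 0,"ty": 0,"tz": -0.8,"wx": 0,"wy": 0,"wz": 0}
    - {"hand": -1,"tx": 0,"ty": 0,"tz": -0.6,"wx": 0,"wy": 0,"wz": 0}
    - {"hand": -1,"tx": 0,"ty": 0,"tz": 0,"wx": 0,"wy": 0,"wz": 0}

```text
time: 8.08
tool_pos: [569.7, 81.3, 254.4]
tcp_rot: [3.14, -0.01, 0.208]
contact_force: [0.3, -1.1, 0.0]
grip_width: 15.6
```

Request:
drive_tool:
  deltas:
    - {"hand": -1,"tx": 0,"ty": 0,"tz": 0,"wx": 0,"wy": 0,"wz": 0.99}
    - {"hand": -1,"tx": 0,"ty": 0,"tz": 0,"wx": 0,"wy": 0,"wz": 0.99}
    - {"hand": -1,"tx": 0,"ty": 0,"tz": 0,"wx": 0,"wy": 0,"wz": 0.99}
    - {"hand": -1,"tx": 0,"ty": 0,"tz": 0,"wx": 0,"wy": 0,"wz": 0.99}
    - {"hand": -1,"tx": 0,"ty": 0,"tz": 0,"wx": 0,"wy": 0,"wz": 0.99}
    - {"hand": -1,"tx": 0,"ty": 0,"tz": 0,"wx": 0,"wy": 0,"wz": 0.99}
    - {"hand": -1,"tx": 0,"ty": 0,"tz": 0,"wx": 0,"wy": 0,"wz": 0.99}
    - {"hand": -1,"tx": 0,"ty": 0,"tz": 0,"wx": 0,"wy": 0,"wz": 0.99}
    - {"hand": -1,"tx": 0,"ty": 0,"tz": 0,"wx": 0,"wy": 0,"wz": 0.99}
    - {"hand": -1,"tx": 0,"ty": 0,"tz": 0,"wx": 0,"wy": 0,"wz": 0.99}
    - {"hand": -1,"tx": 0,"ty": 0,"tz": 0,"wx": 0,"wy": 0,"wz": 0.99}
    - {"hand": -1,"tx": 0,"ty": 0,"tz": 0,"wx": 0,"wy": 0,"wz": 0.99}
    - {"hand": -1,"tx": 0,"ty": 0,"tz": 0,"wx": 0,"wy": 0,"wz": 0.99}
    - {"hand": -1,"tx": 0,"ty": 0,"tz": 0,"wx": 0,"wy": 0,"wz": 0.99}
    - {"hand": -1,"tx": 0,"ty": 0,"tz": 0,"wx": 0,"wy": 0,"wz": 0.99}
    - {"hand": -1,"tx": 0,"ty": 0,"tz": 0,"wx": 0,"wy": 0,"wz": 0.99}
    - {"hand": -1,"tx": 0,"ty": 0,"tz": 0,"wx": 0,"wy": 0,"wz": 0.99}
    - {"hand": -1,"tx": 0,"ty": 0,"tz": 0,"wx": 0,"wy": 0,"wz": 0.99}
    - {"hand": -1,"tx": 0,"ty": 0,"tz": 0,"wx": 0,"wy": 0,"wz": 0}
    - {"hand": -1,"tx": 0,"ty": 0,"tz": 0,"wx": 0,"wy": 0,"wz": 0}

```text
time: 9.75
tool_pos: [567.4, 81.1, 248.1]
tcp_rot: [3.141, 0.001, -1.345]
contact_force: [-0.2, -0.2, 0.1]
grip_width: 91.9
```

Run:
```python
from h import *
for n,(r,c) in {"scene":((210,340),(220,420)),"top":((140,270),(205,405))}.items():
    a=capture(n)[r[0]:r[1],c[0]:c[1]]
    cv2.imwrite(f"pics/g_{n}.png",cv2.resize(a,None,fx=4,fy=4,interpolation=cv2.INTER_CUBIC)[:,:,::-1])
print(get_obs()["tool_pos"],get_obs()["tcp_rot"],get_obs()["grip_width"])
```

```text
[567.49252905  80.99659728 248.34442423] [ 3.14107818e+00  2.61868520e-04 -1.34534213e+00] 91.6403479490768
```

View pics/g_scene.png

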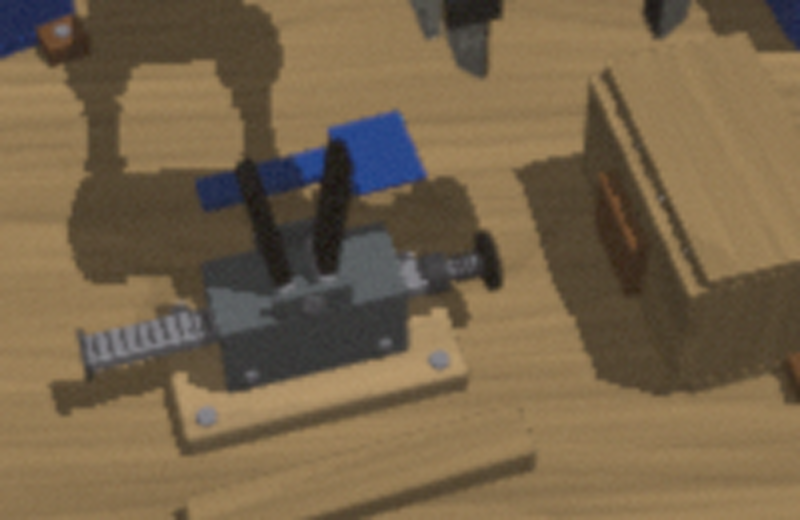

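View pics/g_top.png

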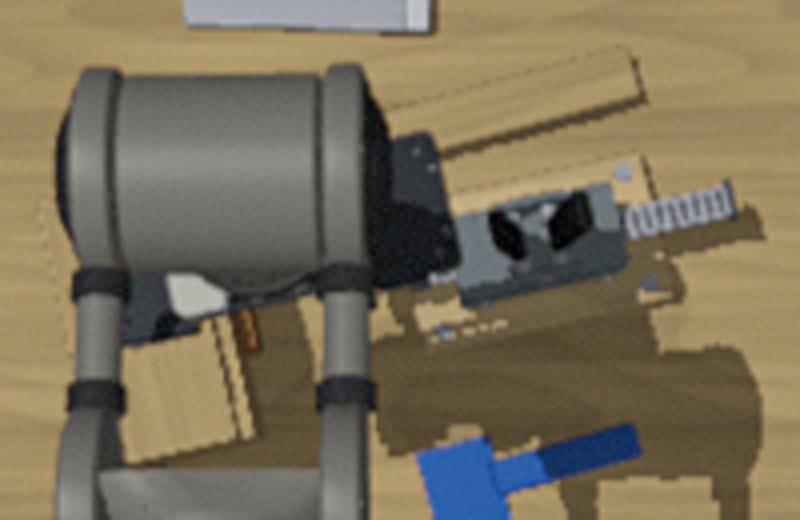

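Request:
drive_tool:
  deltas:
    - {"hand": -1,"tx": 0.5,"ty": 0.09,"tz": 0,"wx": 0,"wy": 0,"wz": 0}
    - {"hand": -1,"tx": 0.85,"ty": 0,"tz": 0,"wx": 0,"wy": 0,"wz": 0}
    - {"hand": -1,"tx": 0.85,"ty": 0,"tz": 0,"wx": 0,"wy": 0,"wz": 0}
    - {"hand": -1,"tx": 0.85,"ty": 0,"tz": 0,"wx": 0,"wy": 0,"wz": 0}
    - {"hand": -1,"tx": 0.69,"ty": 0,"tz": 0,"wx": 0,"wy": 0,"wz": 0}
    - {"hand": -1,"tx": 0,"ty": 0,"tz": 0,"wx": 0,"wy": 0,"wz": 0}
    - {"hand": -1,"tx": 0,"ty": 0,"tz": 0,"wx": 0,"wy": 0,"wz": 0}

```text
time: 10.43
tool_pos: [597.2, -67.2, 248.2]
tcp_rot: [3.141, 0.001, -1.349]
contact_force: [0.1, -0.3, 0.4]
grip_width: 91.7
```

```bash
cat > g.py <<'E'
from h import *
import sys
n=sys.argv[1]
a=capture("scene")
o=get_obs();print({k:np.round(v,2) for k,v in o.items() if k in("time","contact_force","tool_pos","tcp_rot","grip_width")})
cv2.imwrite(f"pics/{n}_full.png",a[:,:,::-1])
a=a[190:320,220:420]
cv2.imwrite(f"pics/{n}.png",cv2.resize(a,None,fx=4,fy=4,interpolation=cv2.INTER_CUBIC)[:,:,::-1])
E
python3 g.py g1
```

```text
{'time': np.float64(10.48), 'tool_pos': array([597.03, -65.88, 248.34]), 'tcp_rot': array([ 3.14,  0.  , -1.35]), 'contact_force': array([ 0.43, -0.08, -0.29]), 'grip_width': np.float64(92.05)}
```

View pics/g1.png

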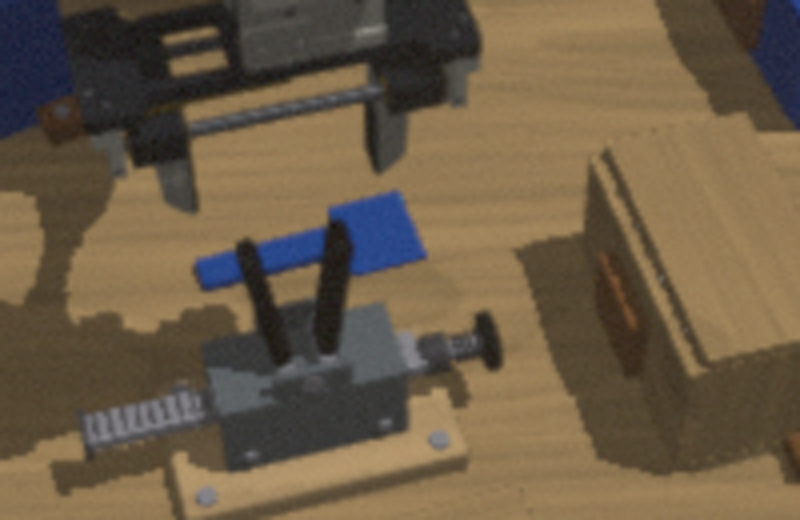

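Request:
drive_tool:
  deltas:
    - {"hand": -1,"tx": 0,"ty": 0,"tz": 0.4,"wx": 0,"wy": 0,"wz": 0}
    - {"hand": -1,"tx": 0,"ty": 0,"tz": 0.6,"wx": 0,"wy": 0,"wz": 0}
    - {"hand": -1,"tx": 0,"ty": 0,"tz": 0.6,"wx": 0,"wy": 0,"wz": 0}
    - {"hand": -1,"tx": 0,"ty": 0,"tz": 0.4,"wx": 0,"wy": 0,"wz": 0}
    - {"hand": -1,"tx": 0,"ty": 0,"tz": 0.2,"wx": 0,"wy": 0,"wz": 0}
    - {"hand": -1,"tx": 0,"ty": 0,"tz": 0,"wx": 0,"wy": 0,"wz": 0}
    - {"hand": -1,"tx": 0,"ty": 0,"tz": 0,"wx": 0,"wy": 0,"wz": 0}

```text
time: 11.07
tool_pos: [597.5, -65.0, 161.3]
tcp_rot: [-3.141, -0.0, -1.346]
contact_force: [0.1, 0.0, 1.5]
grip_width: 92.0
```

```bash
python3 g.py g2
```

```text
{'time': np.float64(11.12), 'tool_pos': array([597.86, -65.29, 161.94]), 'tcp_rot': array([-3.14, -0.  , -1.35]), 'contact_force': array([-0.25, -0.25, -0.07]), 'grip_width': np.float64(92.13)}
```

View pics/g2.png

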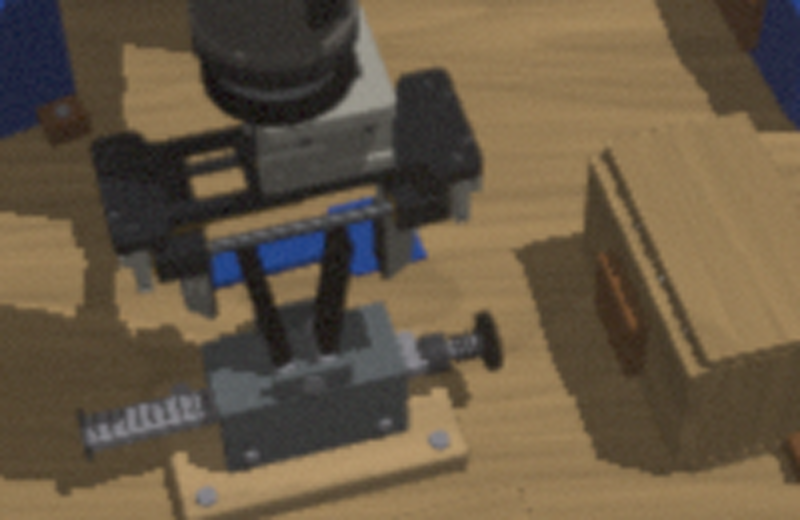

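Request:
drive_tool:
  deltas:
    - {"hand": -0.26,"tx": 0,"ty": 0,"tz": 0,"wx": 0,"wy": 0,"wz": 0}
    - {"hand": -0.26,"tx": 0,"ty": 0,"tz": 0,"wx": 0,"wy": 0,"wz": 0}
    - {"hand": -0.26,"tx": 0,"ty": 0,"tz": 0,"wx": 0,"wy": 0,"wz": 0}
    - {"hand": -0.26,"tx": 0,"ty": 0,"tz": 0,"wx": 0,"wy": 0,"wz": 0}
    - {"hand": -0.26,"tx": 0,"ty": 0,"tz": 0,"wx": 0,"wy": 0,"wz": 0}

```text
time: 11.53
tool_pos: [597.3, -65.7, 161.0]
tcp_rot: [-3.141, 0.0, -1.348]
contact_force: [-1.2, 7.2, 4.4]
grip_width: 62.7
```

Request:
drive_tool:
  deltas:
    - {"hand": 0.22,"tx": 0,"ty": 0,"tz": 0,"wx": 0,"wy": 0,"wz": 0}
    - {"hand": 0.22,"tx": 0,"ty": 0,"tz": 0,"wx": 0,"wy": 0,"wz": 0}
    - {"hand": 0.22,"tx": 0,"ty": 0,"tz": 0,"wx": 0,"wy": 0,"wz": 0}
    - {"hand": 0.22,"tx": 0,"ty": 0,"tz": 0,"wx": 0,"wy": 0,"wz": 0}
    - {"hand": 0.22,"tx": 0,"ty": 0,"tz": 0,"wx": 0,"wy": 0,"wz": 0}

```text
time: 11.95
tool_pos: [597.2, -64.9, 162.6]
tcp_rot: [-3.14, 0.001, -1.348]
contact_force: [-5.0, 3.7, 12.3]
grip_width: 36.4
```

```bash
python3 g.py g3
```

```text
{'time': np.float64(12.0), 'tool_pos': array([597.2 , -64.94, 162.64]), 'tcp_rot': array([-3.14,  0.  , -1.35]), 'contact_force': array([-4.29,  4.15, 11.33]), 'grip_width': np.float64(36.22)}
```

View pics/g3.png

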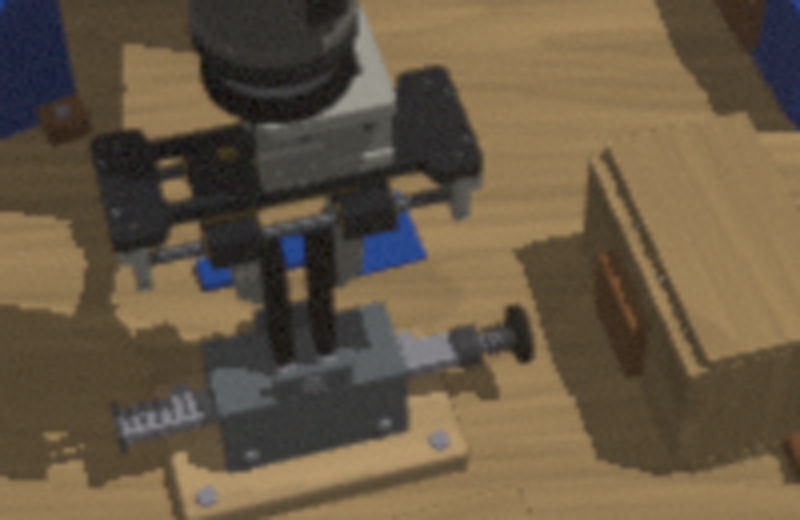

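Request:
drive_tool:
  deltas:
    - {"hand": -0.5,"tx": 0,"ty": 0,"tz": 0,"wx": 0,"wy": 0,"wz": 0}
    - {"hand": -0.5,"tx": 0,"ty": 0,"tz": 0,"wx": 0,"wy": 0,"wz": 0}
    - {"hand": -0.5,"tx": 0,"ty": 0,"tz": 0,"wx": 0,"wy": 0,"wz": 0}
    - {"hand": -0.5,"tx": 0,"ty": 0,"tz": 0,"wx": 0,"wy": 0,"wz": 0}
    - {"hand": -0.5,"tx": 0,"ty": 0,"tz": 0,"wx": 0,"wy": 0,"wz": 0}

```text
time: 12.42
tool_pos: [597.3, -65.9, 160.4]
tcp_rot: [3.142, -0.0, -1.348]
contact_force: [0.3, 1.4, -0.9]
grip_width: 64.5
```

```bash
cat > m.py <<'E'
from h import *
import sys
n=sys.argv[1]
a=capture("scene"); o=get_obs();print({k:np.round(v,2) for k,v in o.items() if k in("time","contact_force","tool_pos","grip_width")})
cv2.imwrite(f"pics/{n}.png",cv2.resize(a[190:320,220:420],None,fx=4,fy=4,interpolation=cv2.INTER_CUBIC)[:,:,::-1])
np.save(f"pics/{n}.npy",a)
def prof(a,z=55):
    u=np.array([-.222,.975,0]);G=np.array([597.3,-65.5,z])
    t=np.arange(-150,215,1.)
    q=np.array([proj("scene",G+u*k) for k in t]).astype(np.float32)
    g=cv2.GaussianBlur(cv2.cvtColor(a,cv2.COLOR_RGB2GRAY),(0,0),0.6)
    return t,cv2.remap(g,q[:,0].reshape(1,-1),q[:,1].reshape(1,-1),cv2.INTER_CUBIC).ravel()
if __name__=="__main__":
    t,p=prof(a)
    print("t 55..205 step2", [(int(t[i]),int(p[i])) for i in range(len(t)) if 55<=t[i]<=205 and t[i]%3==0])
E
python3 m.py p1
python3 - <<'E'
import sys; sys.argv=['m','x']
import cv2,numpy as np
sys.path.insert(0,'.')
src=open('m.py').read().split('n=sys.argv')[0]
exec(src); exec("def prof"+open('m.py').read().split("def prof")[1].split("if __name__")[0])
for f in ("scene0","g3_full"):
    a=cv2.imread(f"pics/{f}.png")[:,:,::-1].copy()
    t,p=prof(a); print(f,[(int(t[i]),int(p[i])) for i in range(len(t)) if 55<=t[i]<=205 and t[i]%3==0])
E
```

```text
{'time': np.float64(12.47), 'tool_pos': array([597.17, -66.2 , 160.29]), 'contact_force': array([ 0.68,  0.51, -0.01]), 'grip_width': np.float64(66.92)}
t 55..205 step2 [(57, 97), (60, 106), (63, 122), (66, 129), (69, 131), (72, 131), (75, 131), (78, 130), (81, 131), (84, 132), (87, 127), (90, 103), (93, 69), (96, 64), (99, 65), (102, 67), (105, 70), (108, 86), (111, 91), (114, 76), (117, 71), (120, 67), (123, 66), (126, 59), (129, 45), (132, 35), (135, 38), (138, 63), (141, 102), (144, 109), (147, 85), (150, 72), (153, 73), (156, 74), (159, 73), (162, 73), (165, 73), (168, 72), (171, 72), (174, 71), (177, 71), (180, 65), (183, 54), (186, 49), (189, 50), (192, 50), (195, 57), (198, 74), (201, 70), (204, 57)]
scene0 [(57, 93), (60, 103), (63, 119), (66, 125), (69, 112), (72, 79), (75, 62), (78, 63), (81, 62), (84, 65), (87, 78), (90, 89), (93, 79), (96, 73), (99, 75), (102, 77), (105, 72), (108, 53), (111, 38), (114, 36), (117, 41), (120, 55), (123, 66), (126, 67), (129, 68), (132, 69), (135, 67), (138, 65), (141, 67), (144, 68), (147, 69), (150, 72), (153, 85), (156, 104), (159, 106), (162, 107), (165, 106), (168, 104), (171, 103), (174, 103), (177, 102), (180, 99), (183, 79), (186, 60), (189, 58), (192, 57), (195, 61), (198, 64), (201, 67), (204, 69)]
g3_full [(57, 97), (60, 107), (63, 123), (66, 130), (69, 130), (72, 131), (75, 131), (78, 131), (81, 131), (84, 131), (87, 127), (90, 102), (93, 71), (96, 66), (99, 67), (102, 67), (105, 71), (108, 81), (111, 77), (114, 80), (117, 83), (120, 79), (123, 68), (126, 60), (129, 48), (132, 37), (135, 42), (138, 68), (141, 109), (144, 113), (147, 86), (150, 74), (153, 73), (156, 74), (159, 75), (162, 72), (165, 71), (168, 72), (171, 73), (174, 73), (177, 72), (180, 65), (183, 54), (186, 50), (189, 49), (192, 49), (195, 56), (198, 73), (201, 70), (204, 57)]
```

View pics/p1.png

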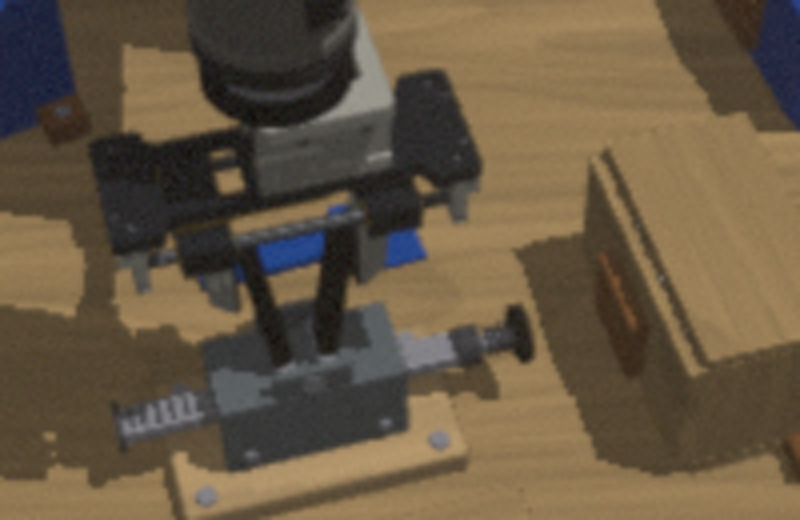

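Stroke 1: the collar edge moved from t≈70 to 91 mm, about 20 mm, and the bar held on opening. Stroke 2 next.

Request:
drive_tool:
  deltas:
    - {"hand": 0.2,"tx": 0,"ty": 0,"tz": 0,"wx": 0,"wy": 0,"wz": 0}
    - {"hand": 0.2,"tx": 0,"ty": 0,"tz": 0,"wx": 0,"wy": 0,"wz": 0}
    - {"hand": 0.2,"tx": 0,"ty": 0,"tz": 0,"wx": 0,"wy": 0,"wz": 0}
    - {"hand": 0.22,"tx": 0,"ty": 0,"tz": 0,"wx": 0,"wy": 0,"wz": 0}
    - {"hand": 0.22,"tx": 0,"ty": 0,"tz": 0,"wx": 0,"wy": 0,"wz": 0}
    - {"hand": -0.5,"tx": 0,"ty": 0,"tz": 0,"wx": 0,"wy": 0,"wz": 0}
    - {"hand": -0.5,"tx": 0,"ty": 0,"tz": 0,"wx": 0,"wy": 0,"wz": 0}
    - {"hand": -0.5,"tx": 0,"ty": 0,"tz": 0,"wx": 0,"wy": 0,"wz": 0}
    - {"hand": -0.5,"tx": 0,"ty": 0,"tz": 0,"wx": 0,"wy": 0,"wz": 0}
    - {"hand": -0.5,"tx": 0,"ty": 0,"tz": 0,"wx": 0,"wy": 0,"wz": 0}

```text
time: 13.3
tool_pos: [597.2, -66.2, 160.2]
tcp_rot: [3.141, -0.001, -1.348]
contact_force: [0.2, -0.4, -0.2]
grip_width: 66.7
```

```bash
python3 m.py p2
```

```text
{'time': np.float64(13.35), 'tool_pos': array([597.25, -66.43, 160.35]), 'contact_force': array([-0.13,  0.29, -0.09]), 'grip_width': np.float64(67.95)}
t 55..205 step2 [(57, 97), (60, 106), (63, 123), (66, 130), (69, 129), (72, 133), (75, 132), (78, 132), (81, 132), (84, 131), (87, 130), (90, 130), (93, 132), (96, 132), (99, 131), (102, 128), (105, 104), (108, 72), (111, 64), (114, 66), (117, 68), (120, 73), (123, 76), (126, 73), (129, 71), (132, 79), (135, 77), (138, 63), (141, 51), (144, 37), (147, 37), (150, 40), (153, 57), (156, 70), (159, 72), (162, 73), (165, 73), (168, 73), (171, 72), (174, 71), (177, 72), (180, 65), (183, 55), (186, 50), (189, 48), (192, 50), (195, 56), (198, 72), (201, 69), (204, 57)]
```

View pics/p2.png

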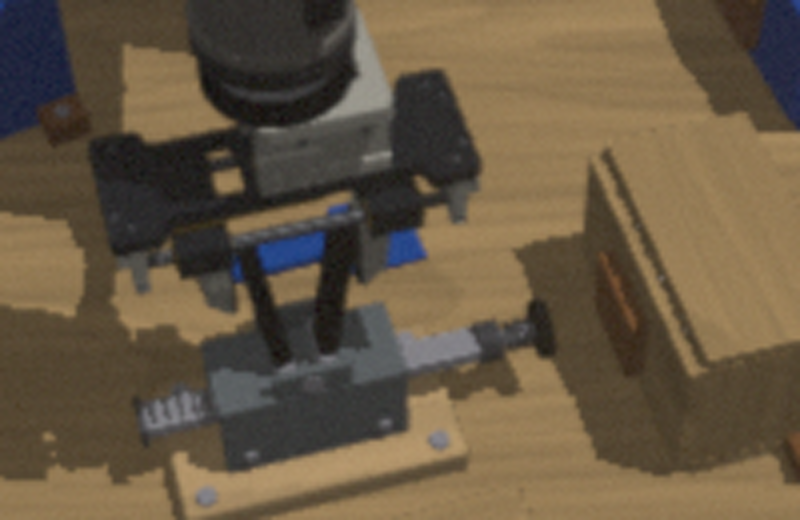

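Request:
drive_tool:
  deltas:
    - {"hand": 0.2,"tx": 0,"ty": 0,"tz": 0,"wx": 0,"wy": 0,"wz": 0}
    - {"hand": 0.2,"tx": 0,"ty": 0,"tz": 0,"wx": 0,"wy": 0,"wz": 0}
    - {"hand": 0.2,"tx": 0,"ty": 0,"tz": 0,"wx": 0,"wy": 0,"wz": 0}
    - {"hand": 0.22,"tx": 0,"ty": 0,"tz": 0,"wx": 0,"wy": 0,"wz": 0}
    - {"hand": 0.22,"tx": 0,"ty": 0,"tz": 0,"wx": 0,"wy": 0,"wz": 0}
    - {"hand": -0.5,"tx": 0,"ty": 0,"tz": 0,"wx": 0,"wy": 0,"wz": 0}
    - {"hand": -0.5,"tx": 0,"ty": 0,"tz": 0,"wx": 0,"wy": 0,"wz": 0}
    - {"hand": -0.5,"tx": 0,"ty": 0,"tz": 0,"wx": 0,"wy": 0,"wz": 0}
    - {"hand": -0.5,"tx": 0,"ty": 0,"tz": 0,"wx": 0,"wy": 0,"wz": 0}
    - {"hand": -0.5,"tx": 0,"ty": 0,"tz": 0,"wx": 0,"wy": 0,"wz": 0}

```text
time: 14.18
tool_pos: [597.2, -66.2, 160.4]
tcp_rot: [3.141, -0.001, -1.348]
contact_force: [-0.3, 0.9, 0.2]
grip_width: 67.2
```

```bash
python3 m.py p3
```

```text
{'time': np.float64(14.23), 'tool_pos': array([597.3 , -66.41, 160.41]), 'contact_force': array([ 0.36,  0.1 , -0.75]), 'grip_width': np.float64(68.06)}
t 55..205 step2 [(57, 96), (60, 102), (63, 99), (66, 107), (69, 126), (72, 131), (75, 130), (78, 130), (81, 130), (84, 131), (87, 131), (90, 131), (93, 131), (96, 131), (99, 131), (102, 131), (105, 131), (108, 131), (111, 131), (114, 131), (117, 131), (120, 115), (123, 76), (126, 66), (129, 66), (132, 67), (135, 74), (138, 86), (141, 75), (144, 73), (147, 84), (150, 88), (153, 84), (156, 61), (159, 43), (162, 38), (165, 40), (168, 52), (171, 66), (174, 72), (177, 72), (180, 64), (183, 54), (186, 51), (189, 50), (192, 50), (195, 56), (198, 74), (201, 70), (204, 57)]
```

View pics/p3.png

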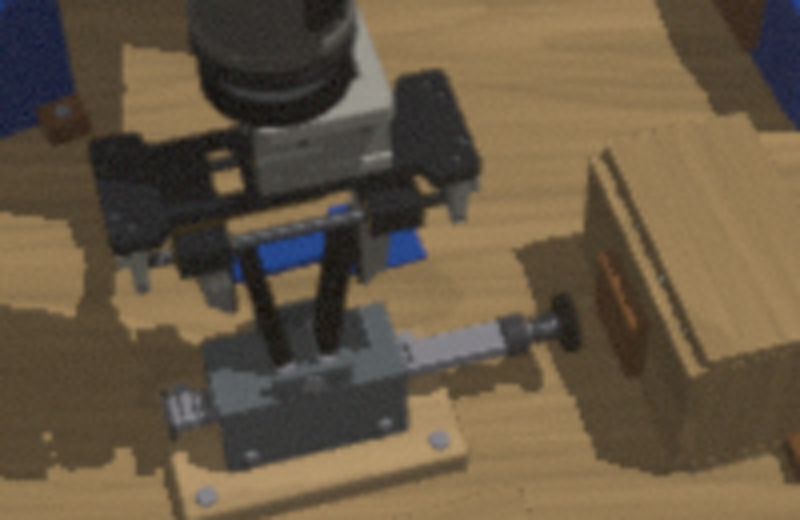

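Request:
drive_tool:
  deltas:
    - {"hand": 0.2,"tx": 0,"ty": 0,"tz": 0,"wx": 0,"wy": 0,"wz": 0}
    - {"hand": 0.2,"tx": 0,"ty": 0,"tz": 0,"wx": 0,"wy": 0,"wz": 0}
    - {"hand": 0.2,"tx": 0,"ty": 0,"tz": 0,"wx": 0,"wy": 0,"wz": 0}
    - {"hand": 0.22,"tx": 0,"ty": 0,"tz": 0,"wx": 0,"wy": 0,"wz": 0}
    - {"hand": 0.22,"tx": 0,"ty": 0,"tz": 0,"wx": 0,"wy": 0,"wz": 0}

```text
time: 14.65
tool_pos: [597.1, -65.0, 161.9]
tcp_rot: [-3.141, 0.001, -1.348]
contact_force: [-5.4, 4.4, 11.0]
grip_width: 40.1
```

```bash
python3 m.py p4
```

```text
{'time': np.float64(14.7), 'tool_pos': array([597.06, -65.03, 162.01]), 'contact_force': array([-4.57,  5.36, 10.41]), 'grip_width': np.float64(37.65)}
t 55..205 step2 [(57, 95), (60, 96), (63, 95), (66, 113), (69, 109), (72, 100), (75, 117), (78, 103), (81, 103), (84, 127), (87, 132), (90, 131), (93, 130), (96, 132), (99, 131), (102, 130), (105, 131), (108, 131), (111, 132), (114, 132), (117, 131), (120, 131), (123, 131), (126, 131), (129, 132), (132, 130), (135, 111), (138, 76), (141, 65), (144, 66), (147, 66), (150, 72), (153, 84), (156, 84), (159, 78), (162, 76), (165, 74), (168, 72), (171, 57), (174, 43), (177, 37), (180, 39), (183, 39), (186, 46), (189, 49), (192, 48), (195, 57), (198, 73), (201, 69), (204, 55)]
```

View pics/p4.png

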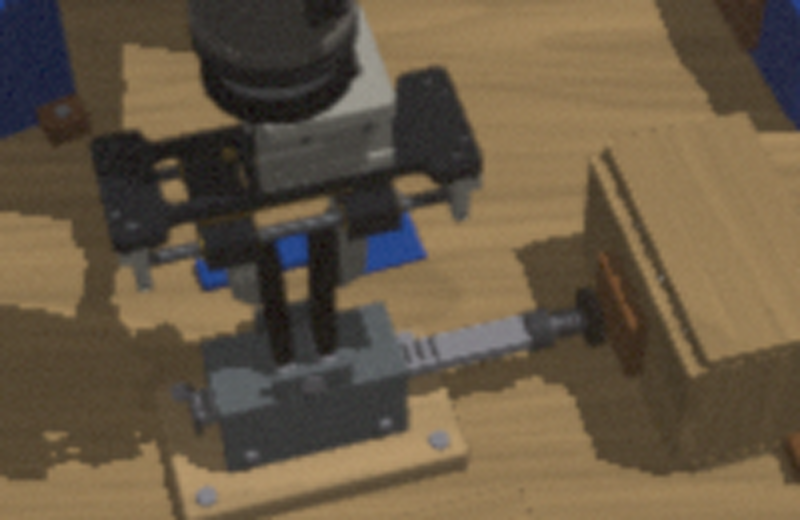

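Request:
drive_tool:
  deltas:
    - {"hand": 0.22,"tx": 0,"ty": 0,"tz": 0,"wx": 0,"wy": 0,"wz": 0}
    - {"hand": 0.22,"tx": 0,"ty": 0,"tz": 0,"wx": 0,"wy": 0,"wz": 0}

```text
time: 14.87
tool_pos: [597.1, -65.0, 162.1]
tcp_rot: [-3.141, 0.001, -1.348]
contact_force: [-4.3, 5.0, 9.8]
grip_width: 36.2
```

Request:
drive_tool:
  deltas:
    - {"hand": -0.5,"tx": 0,"ty": 0,"tz": 0,"wx": 0,"wy": 0,"wz": 0}
    - {"hand": -0.5,"tx": 0,"ty": 0,"tz": 0,"wx": 0,"wy": 0,"wz": 0}
    - {"hand": -0.5,"tx": 0,"ty": 0,"tz": 0,"wx": 0,"wy": 0,"wz": 0}
    - {"hand": -0.5,"tx": 0,"ty": 0,"tz": 0,"wx": 0,"wy": 0,"wz": 0}
    - {"hand": -0.5,"tx": 0,"ty": 0,"tz": 0,"wx": 0,"wy": 0,"wz": 0}
    - {"hand": -0.3,"tx": 0,"ty": 0,"tz": 0,"wx": 0,"wy": 0,"wz": 0}
    - {"hand": -0.3,"tx": 0,"ty": 0,"tz": 0,"wx": 0,"wy": 0,"wz": 0}

```text
time: 15.45
tool_pos: [597.0, -65.3, 160.4]
tcp_rot: [3.141, 0.001, -1.348]
contact_force: [-2.0, 4.8, 1.9]
grip_width: 60.8
```

```bash
python3 m.py p5
```

```text
{'time': np.float64(15.5), 'tool_pos': array([597.  , -65.2 , 160.45]), 'contact_force': array([-1.3 ,  5.91,  1.93]), 'grip_width': np.float64(59.93)}
t 55..205 step2 [(57, 95), (60, 104), (63, 117), (66, 104), (69, 100), (72, 107), (75, 93), (78, 112), (81, 115), (84, 95), (87, 114), (90, 129), (93, 131), (96, 130), (99, 131), (102, 132), (105, 132), (108, 131), (111, 131), (114, 133), (117, 133), (120, 132), (123, 131), (126, 131), (129, 133), (132, 131), (135, 132), (138, 128), (141, 102), (144, 68), (147, 65), (150, 66), (153, 68), (156, 83), (159, 95), (162, 84), (165, 76), (168, 68), (171, 65), (174, 57), (177, 48), (180, 40), (183, 38), (186, 40), (189, 44), (192, 48), (195, 56), (198, 75), (201, 71), (204, 56)]
```

View pics/p5.png

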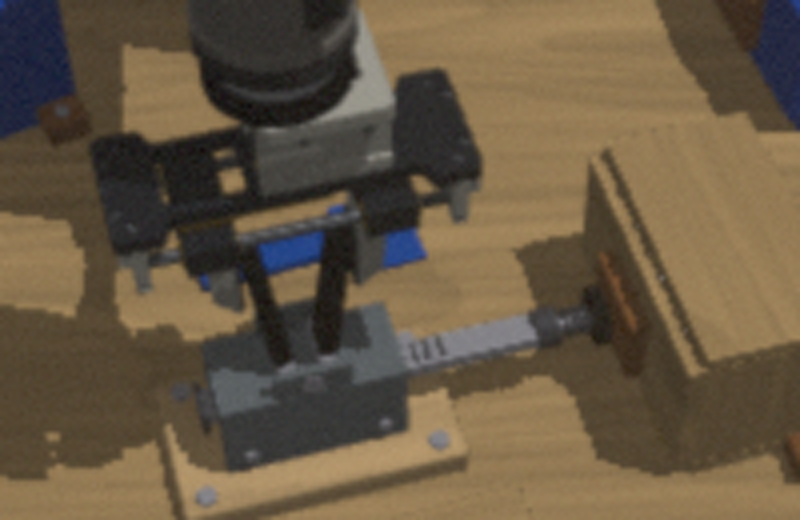

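The pad is now at about contact: collar 141.5, spacing unchanged. For the final stroke I squeeze in small steps.

Request:
drive_tool:
  deltas:
    - {"hand": -0.1,"tx": 0,"ty": 0,"tz": 0,"wx": 0,"wy": 0,"wz": 0}
    - {"hand": -0.1,"tx": 0,"ty": 0,"tz": 0,"wx": 0,"wy": 0,"wz": 0}
    - {"hand": -0.1,"tx": 0,"ty": 0,"tz": 0,"wx": 0,"wy": 0,"wz": 0}
    - {"hand": -0.1,"tx": 0,"ty": 0,"tz": 0,"wx": 0,"wy": 0,"wz": 0}
    - {"hand": -0.1,"tx": 0,"ty": 0,"tz": 0,"wx": 0,"wy": 0,"wz": 0}

```text
time: 15.92
tool_pos: [597.0, -65.1, 161.2]
tcp_rot: [-3.141, 0.001, -1.348]
contact_force: [-2.3, 5.4, 4.5]
grip_width: 50.7
```

```bash
sed -i 's/55<=t\[i\]<=205/126<=t[i]<=195/' m.py; python3 m.py p6
```

```text
{'time': np.float64(15.97), 'tool_pos': array([597.05, -65.05, 161.17]), 'contact_force': array([-4.46,  5.77,  5.66]), 'grip_width': np.float64(50.73)}
t 55..205 step2 [(126, 132), (129, 131), (132, 131), (135, 131), (138, 131), (141, 115), (144, 78), (147, 62), (150, 64), (153, 67), (156, 69), (159, 82), (162, 94), (165, 84), (168, 78), (171, 82), (174, 78), (177, 68), (180, 53), (183, 39), (186, 37), (189, 39), (192, 41), (195, 56)]
```

Request:
drive_tool:
  deltas:
    - {"hand": 0.0,"tx": 0,"ty": 0,"tz": 0,"wx": 0,"wy": 0,"wz": 0}
    - {"hand": 0.0,"tx": 0,"ty": 0,"tz": 0,"wx": 0,"wy": 0,"wz": 0}
    - {"hand": 0.0,"tx": 0,"ty": 0,"tz": 0,"wx": 0,"wy": 0,"wz": 0}
    - {"hand": 0.0,"tx": 0,"ty": 0,"tz": 0,"wx": 0,"wy": 0,"wz": 0}

```text
time: 16.3
tool_pos: [597.1, -65.1, 161.5]
tcp_rot: [-3.141, 0.001, -1.348]
contact_force: [-3.1, 6.2, 6.4]
grip_width: 45.8
```

```bash
python3 m.py p7
```

```text
{'time': np.float64(16.35), 'tool_pos': array([597.04, -65.07, 161.45]), 'contact_force': array([-3.06,  6.13,  6.9 ]), 'grip_width': np.float64(46.17)}
t 55..205 step2 [(126, 131), (129, 132), (132, 131), (135, 132), (138, 132), (141, 132), (144, 124), (147, 97), (150, 70), (153, 66), (156, 66), (159, 64), (162, 63), (165, 67), (168, 77), (171, 81), (174, 76), (177, 65), (180, 53), (183, 43), (186, 38), (189, 36), (192, 39), (195, 53)]
```

View pics/p7.png

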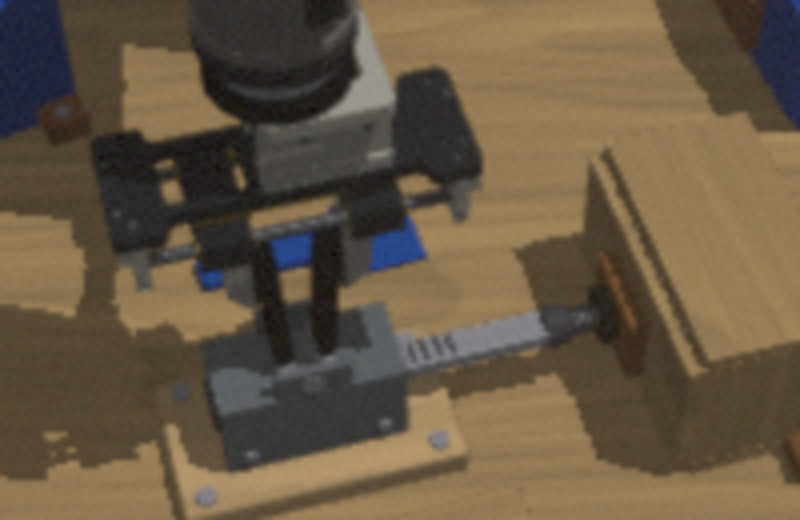

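Request:
drive_tool:
  deltas:
    - {"hand": 0.1,"tx": 0,"ty": 0,"tz": 0,"wx": 0,"wy": 0,"wz": 0}
    - {"hand": 0.1,"tx": 0,"ty": 0,"tz": 0,"wx": 0,"wy": 0,"wz": 0}
    - {"hand": 0.1,"tx": 0,"ty": 0,"tz": 0,"wx": 0,"wy": 0,"wz": 0}
    - {"hand": 0.1,"tx": 0,"ty": 0,"tz": 0,"wx": 0,"wy": 0,"wz": 0}

```text
time: 16.68
tool_pos: [597.1, -65.1, 161.7]
tcp_rot: [-3.141, 0.001, -1.348]
contact_force: [-3.3, 5.1, 8.7]
grip_width: 41.5
```

```bash
python3 m.py p8;  python3 - <<'E'
import numpy as np,cv2
a=np.vstack([np.load(f"pics/{n}.npy")[255:290,325:405] for n in("p4","p6","p8")])
cv2.imwrite("pics/cmp.png",cv2.resize(a,None,fx=5.5,fy=5.5,interpolation=cv2.INTER_CUBIC)[:,:,::-1])
E
```

```text
{'time': np.float64(16.73), 'tool_pos': array([597.03, -65.05, 161.66]), 'contact_force': array([-3.7 ,  7.4 ,  7.41]), 'grip_width': np.float64(41.67)}
t 55..205 step2 [(126, 131), (129, 131), (132, 131), (135, 132), (138, 131), (141, 131), (144, 131), (147, 126), (150, 100), (153, 71), (156, 68), (159, 68), (162, 68), (165, 69), (168, 71), (171, 75), (174, 76), (177, 68), (180, 55), (183, 42), (186, 37), (189, 40), (192, 41), (195, 56)]
```

View pics/cmp.png

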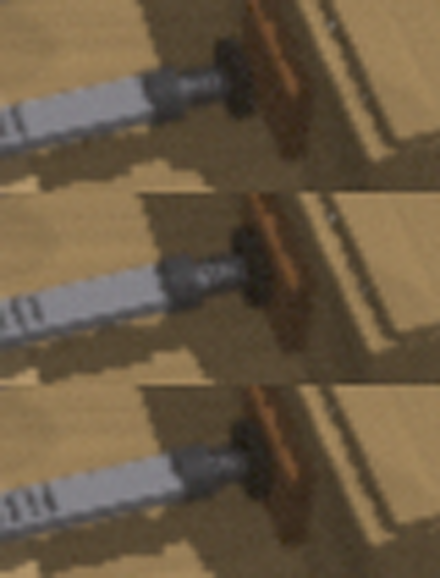

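Request:
drive_tool:
  deltas:
    - {"hand": 0.16,"tx": 0,"ty": 0,"tz": 0,"wx": 0,"wy": 0,"wz": 0}
    - {"hand": 0.16,"tx": 0,"ty": 0,"tz": 0,"wx": 0,"wy": 0,"wz": 0}
    - {"hand": 0.16,"tx": 0,"ty": 0,"tz": 0,"wx": 0,"wy": 0,"wz": 0}
    - {"hand": 0.16,"tx": 0,"ty": 0,"tz": 0,"wx": 0,"wy": 0,"wz": 0}
    - {"hand": 0.16,"tx": 0,"ty": 0,"tz": 0,"wx": 0,"wy": 0,"wz": 0}

```text
time: 17.15
tool_pos: [597.1, -65.0, 161.8]
tcp_rot: [-3.141, 0.001, -1.348]
contact_force: [-4.4, 5.5, 7.2]
grip_width: 38.2
```

```bash
python3 m.py p9
cat > q.py <<'E'
from h import *
def prof(a,lat,z):
    u=np.array([-.222,.975,0]);w=np.array([.975,.222,0]);G=np.array([597.3,-65.5,z])+w*lat
    t=np.arange(60,200,.5)
    q=np.array([proj("scene",G+u*k) for k in t]).astype(np.float32)
    g=cv2.GaussianBlur(cv2.cvtColor(a,cv2.COLOR_RGB2GRAY),(0,0),0.6)
    return t,cv2.remap(g,q[:,0].reshape(1,-1),q[:,1].reshape(1,-1),cv2.INTER_CUBIC).ravel().astype(float)
for n in ("p1","p2","p3","p4","p5","p6","p7","p8","p9"):
    a=np.load(f"pics/{n}.npy"); C=[];Pd=[]
    for z in (53,55,57,59):
        t,p=prof(a,0,z)
        k=[i for i in range(len(t)-1) if p[i]>=97>p[i+1] and p[max(0,i-12):i].mean()>115][-1]
        c=t[k]+.5*(p[k]-97)/(p[k]-p[k+1]); C.append(c)
        kk=[i for i in range(len(t)-1) if p[i]>=52>p[i+1] and t[i]>c+12]
        if kk: k=kk[0]; Pd.append(t[k]+.5*(p[k]-52)/(p[k]-p[k+1]))
    print(n,np.round(np.mean(C),1),np.round(np.mean(Pd),1),"sep",np.round(np.mean(Pd)-np.mean(C),1))
E
python3 q.py
```

```text
{'time': np.float64(17.2), 'tool_pos': array([597.05, -65.02, 161.81]), 'contact_force': array([-3.97,  6.48,  9.03]), 'grip_width': np.float64(38.78)}
t 55..205 step2 [(126, 131), (129, 131), (132, 131), (135, 132), (138, 132), (141, 131), (144, 131), (147, 130), (150, 120), (153, 85), (156, 67), (159, 67), (162, 67), (165, 66), (168, 66), (171, 74), (174, 78), (177, 68), (180, 53), (183, 40), (186, 38), (189, 37), (192, 40), (195, 54)]
p1 90.4 127.6 sep 37.2
p2 105.2 140.7 sep 35.5Traceback (most recent call last):
  File "q.py", line 11, in <module>
    t,p=prof(a,0,z)
        ~~~~^^^^^^^
  File "q.py", line 5, in prof
    q=np.array([proj("scene",G+u*k) for k in t]).astype(np.float32)
                ~~~~^^^^^^^^^^^^^^^
  File "h.py", line 15, in proj
    K,R,t=cam(n); q=K@(R@np.array(X)+t); return q[:2]/q[2]
          ~~~^^^
  File "h.py", line 4, in cam
    m=camera_model(n); R=cv2.Rodrigues(m["rvec"])[0]; t=np.array(m["tvec"]).ravel()
ValueError: time passes only in moves, steps and waits
```

```bash
python3 - <<'E'
s=open('h.py').read()
s=s.replace("def cam(n):\n","import functools\n@functools.lru_cache(None)\ndef cam(n):\n")
open('h.py','w').write(s)
E
python3 q.py
```

```text
p1 90.4 127.6 sep 37.2
p2 105.2 140.7 sep 35.5
p3 121.0 157.1 sep 36.1
p4 135.8 171.5 sep 35.8
p5 140.9 175.6 sep 34.8
p6 142.5 179.9 sep 37.5
p7 146.7 179.9 sep 33.2
p8 149.6 180.2 sep 30.6
p9 151.6 179.6 sep 28.0
```

Request:
drive_tool:
  deltas:
    - {"hand": 0.16,"tx": 0,"ty": 0,"tz": 0,"wx": 0,"wy": 0,"wz": 0}
    - {"hand": 0.16,"tx": 0,"ty": 0,"tz": 0,"wx": 0,"wy": 0,"wz": 0}
    - {"hand": 0.16,"tx": 0,"ty": 0,"tz": 0,"wx": 0,"wy": 0,"wz": 0}
    - {"hand": 0.16,"tx": 0,"ty": 0,"tz": 0,"wx": 0,"wy": 0,"wz": 0}
    - {"hand": 0.16,"tx": 0,"ty": 0,"tz": 0,"wx": 0,"wy": 0,"wz": 0}
    - {"hand": 0.16,"tx": 0,"ty": 0,"tz": 0,"wx": 0,"wy": 0,"wz": 0}
    - {"hand": 0.16,"tx": 0,"ty": 0,"tz": 0,"wx": 0,"wy": 0,"wz": 0}
    - {"hand": 0.16,"tx": 0,"ty": 0,"tz": 0,"wx": 0,"wy": 0,"wz": 0}

```text
time: 17.87
tool_pos: [597.0, -65.0, 161.8]
tcp_rot: [-3.141, 0.001, -1.348]
contact_force: [-3.4, 6.6, 9.3]
grip_width: 38.9
```

```bash
python3 m.py p10; python3 m.py p11; sed -i 's/"p9")/"p9","p10","p11")/' q.py; python3 q.py | tail -3
python3 - <<'E'
import numpy as np,cv2
cv2.imwrite("pics/final.png",np.load("pics/p11.npy")[:,:,::-1])
a=np.load("pics/p11.npy")[245:300,315:405]
cv2.imwrite("pics/finalc.png",cv2.resize(a,None,fx=8,fy=8,interpolation=cv2.INTER_CUBIC)[:,:,::-1])
E
```

```text
{'time': np.float64(17.92), 'tool_pos': array([597.05, -65.02, 161.78]), 'contact_force': array([-3.9 ,  5.79,  8.17]), 'grip_width': np.float64(38.15)}
t 55..205 step2 [(126, 132), (129, 131), (132, 130), (135, 131), (138, 131), (141, 132), (144, 130), (147, 130), (150, 120), (153, 84), (156, 66), (159, 67), (162, 66), (165, 66), (168, 66), (171, 73), (174, 77), (177, 67), (180, 54), (183, 40), (186, 38), (189, 40), (192, 42), (195, 53)]
{'time': np.float64(17.97), 'tool_pos': array([597.07, -65.04, 161.83]), 'contact_force': array([-3.92,  5.74,  8.5 ]), 'grip_width': np.float64(38.77)}
t 55..205 step2 [(126, 133), (129, 131), (132, 131), (135, 131), (138, 132), (141, 132), (144, 132), (147, 131), (150, 119), (153, 83), (156, 64), (159, 66), (162, 66), (165, 65), (168, 67), (171, 74), (174, 77), (177, 67), (180, 54), (183, 39), (186, 34), (189, 38), (192, 42), (195, 55)]
p9 151.6 179.6 sep 28.0
p10 151.6 180.2 sep 28.6
p11 151.6 179.8 sep 28.3
```

View pics/final.png

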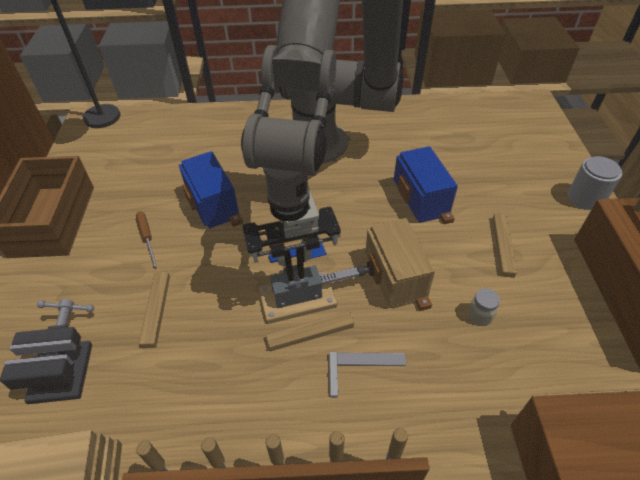

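View pics/finalc.png

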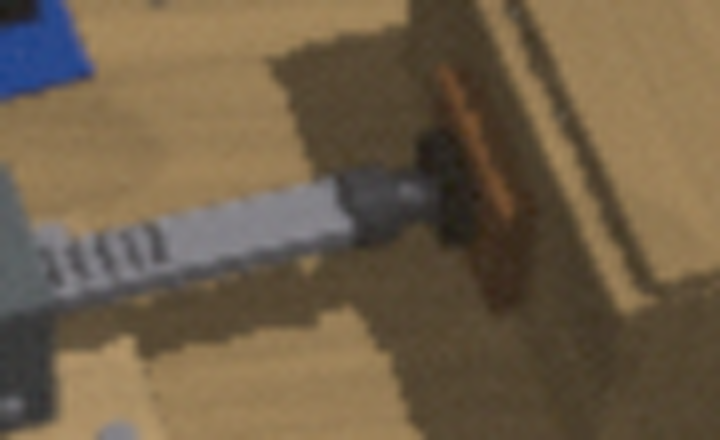

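Request:
drive_tool:
  deltas:
    - {"hand": 0.18,"tx": 0,"ty": 0,"tz": 0,"wx": 0,"wy": 0,"wz": 0}
    - {"hand": 0.18,"tx": 0,"ty": 0,"tz": 0,"wx": 0,"wy": 0,"wz": 0}
    - {"hand": 0.18,"tx": 0,"ty": 0,"tz": 0,"wx": 0,"wy": 0,"wz": 0}
    - {"hand": 0.18,"tx": 0,"ty": 0,"tz": 0,"wx": 0,"wy": 0,"wz": 0}
    - {"hand": 0.18,"tx": 0,"ty": 0,"tz": 0,"wx": 0,"wy": 0,"wz": 0}
    - {"hand": 0.18,"tx": 0,"ty": 0,"tz": 0,"wx": 0,"wy": 0,"wz": 0}

```text
time: 18.47
tool_pos: [597.1, -65.0, 161.8]
tcp_rot: [-3.141, 0.001, -1.348]
contact_force: [-3.6, 6.7, 8.9]
grip_width: 37.9
```

```bash
python3 m.py p12|head -1; sed -i 's/"p11")/"p11","p12")/' q.py; python3 q.py | tail -1; python3 -c "
from plant import *
print(close_job())"
```

```text
{'time': np.float64(18.52), 'tool_pos': array([597.04, -65.06, 161.84]), 'contact_force': array([-4.14,  6.08,  9.68]), 'grip_width': np.float64(38.02)}
p12 152.2 180.0 sep 27.8
the job is handed in; nothing more can be done
Noneq.py:12: RuntimeWarning: Mean of empty slice.
  k=[i for i in range(len(t)-1) if p[i]>=97>p[i+1] and p[max(0,i-12):i].mean()>115][-1]
  ret = ret.dtype.type(ret / rcount)
```

The drop front is shut, the sprung pad is pressing on the maple block, and I handed the job in at 18.5 s with the levers still held squeezed. No verdict is reported.

- **Closing the front:** I used the closed fingertips. On the first push they rode up onto the top edge, with up to about 30 N of upward force on the tool. I lifted off, went in lower and pushed the front onto its stop, which gave 20 N with no further movement. The last picture shows it shut.
- **Clamping:** I made four pump strokes, which brought the pad to about contact with the block. The fifth squeeze went in small steps and is held at 38 mm.
- **Spring, last check:** The picture puts it about 9 mm in, and lever travel since contact puts it at 11–12 mm. These two disagree by 2–3 mm, but both are near the 10 mm half point and well short of fully home at 20 mm.
- **Other things on the bench:** In the last full picture (taken 0.5 s before hand-in) nothing else on the bench looks moved, though the scraper is partly hidden behind the gripper there.

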